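# Clear the inspection plate: pack the goods in the crate, then scrape off the stray caps

### The arm

A 6-joint arm with a two-finger parallel gripper is mounted at the origin on the work surface. World frame = base frame: x ahead of the robot, y to its left, z up, the work surface at z = 0. Lengths are in mm, angles in degrees, forces in N, time in s.
With the tool pointing down it reaches from about 350 to 850 mm from the base axis. Payload 8.1 kg.
Tool frame: the origin (TCP) lies on the centre line of the jaws, within the pads' length; the fingertips stand 14 mm ahead of it and the grasp point (between the pads) lies 5 mm behind it; z points along the fingers, y is the line along which they close (so a half turn about z gives the same grasp; the last joint's range is limited). The gripper opens to 85 mm and grips with 20 to 120 N. Pads are 22 mm wide; open, the fingers measure 114 mm over their backs; the gripper's body (76 mm by 85 mm) begins 54 mm behind the grasp point. The pads swing forward as they close: fully open they stand 13 mm farther back than shut.
Start: joints at [64.95, 7.471, 85.268, -0, 87.261, -4.893], TCP at [206.732, 563.265, 215.692] pointing down, gripper open.
Joint ranges: [-169.43, 169.43], [-51.17, 129.36], [1.28, 143.12], [-76.62, 256.62], [0, 156.53], [-152.29, 152.29]. Speed limits (degrees/s): [136.94, 136.94, 159.86, 180, 180, 180].

### API

Orientations are given as [roll, pitch, yaw] about the fixed x, y, z axes, in that order (R = Rz(yaw) Ry(pitch) Rx(roll)).
In Python, from bench import sense, snapshot, camera_info, hand_in gives the robot as it stands. The module is installed in compiled form; this text tells all that it offers.
- The arm moves only by the tool apply_moves, never from a script. Its argument "deltas" is a list of rows, each a list of 7 numbers: the shift along the tool's x, y, z scaled (see below), then the turn, a rotation vector about the tool's x, y, z scaled (see below), then the opening, from 0 (shut) to 1 (fully open). In form: [[dx, dy, dz, ax, ay, az, claw], ...]. A call has 1 to 8 rows; each row shifts and turns the commanded pose from where the row before left it, along the tool's axes as they then stand; what a row does not reach is not made up. The controller multiplies each number of a shift by 0.03 m and each number of a turn by 0.08 rad. A row lasts 1/8 s, in which the tool goes at most 62.5 mm and 10.7 degrees, less where a joint would pass 70% of its speed; a pose out of reach is approached as far as the arm can. A call with a number of a shift or a turn outside -1 to 1 is refused whole. A call with a gripper value outside its range is refused whole. The fingers move at their own pace and stop on an object; "grip_force" is the grip in N (left out, the last holds). Time passes only in rows, so rows that do not move let the fingers close. It gives the time, the measured TCP pose, the force, the opening and the grip force at its end, in the units of the state.
- sense(): the state, without advancing time (a new reading comes with each control period).
- snapshot(name): name is "scene" or "top" or "wrist"; returns the picture (480x640x3 uint8, red, green, blue); there is no depth.
- camera_info(name): a dict with "vertical_fov" (degrees; the focal length in pixels is half the picture's height over the tangent of half this angle, whatever the lens; pixels are square), "cx", "cy" (the principal point, pixels), "k1" (the pictures are not rectified: a ray, as slopes to the right and down, at radius r is drawn at 1 + k1 r^2 times it, then the intrinsics apply), "origin" and "rotation" of the camera in the world; the wrist camera has in their place "tool_from_camera" (4x4, takes a point from camera to tool coordinates, whose origin is the TCP and whose axes are the flange's). Camera axes: x right, y up, looking along -z (the intrinsics and any distortion apply to the point x, -y, -z); pixel columns grow to the right and rows downward; lengths in mm; the calibration is good to about 2 mm. A picture is of the moment at which its call begins: read the wrist's pose just before it. camera_info takes no time and is no camera call.
- hand_in(): hands the job in; it is judged then, once.
The state is a dict: "time": time; "joint_pos": joint angles; "qd": joint speeds; "joint_efforts": joint torques, N m; "tool_pos": TCP position; "tcp_rot": TCP orientation; "ft_force": force on the tool from outside, world axes, zero at the start; "wrist_torque": the same for the moment, N m; "finger_gap": finger opening in mm; "grip_force": force on a finger pad.
Only numpy, scipy, OpenCV 4.12 (cv2) and the standard library are available. Lean on these libraries where they do the work, as an engineer would, in place of code of your own. Each camera call takes 0.05 s, during which the arm holds its last target. There are 200 camera calls.

### The job

Clear the white inspection plate: first pack everything that stands on it (bottles, jug, tin, carton, whichever are there) upright and side by side on the floor of the plywood crate, setting the goods down gently. Then take the scraper block and push all the loose caps off the plate into the steel trough, without touching them with the fingers, and finally stand the scraper back lengthwise on its black pad. Leave the other things on the bench alone.

Things in the scene. Friction and masses are not known exactly. Their poses are not given: they have to be found in the camera images.
- station: white plastic inspection plate, 320 (x) by 280 (y) mm, its top 30 mm above the table, fixed, no rim. A steel catch trough is fixed along its whole -y edge. Origin: on the table under the plate's centre; turned up to 7 degrees from the world axes
- trough (a point): centre of the catch trough's floor, 4 mm above the table; axes as the station. The trough is 310 mm long (x) and 85 mm wide (y) inside, directly against the plate's -y edge (42 mm towards +y from this point); its floor lies 26 mm below the plate's top, its outer and end walls rise to 45 mm above the table
- crate: open plywood crate, fixed: outside 224 (x) by 160 (y) by 90 mm high, walls and floor 6 mm, so inside 212 by 148 mm. Origin: centre of its underside on the table; x along its length. All five goods fit only in two tight rows: for instance the carrier and the jug along one long wall, the two bottles and the tin along the other with the tin at the jug's end
- bottle1: amber glass beer bottle with steel crown on top, standing: 68 mm diameter, 150 mm tall; straight neck 29 mm across from 108 mm up (crown 31 mm across) is the grip. Origin: centre of its underside, z up. May be absent
- bottle2: amber glass beer bottle with steel crown on top, standing: 68 mm diameter, 150 mm tall; straight neck 29 mm across from 108 mm up (crown 31 mm across) is the grip. Origin: centre of its underside, z up. May be absent
- jug: squat amber glass jug, standing: 76 mm diameter, 145 mm tall; straight neck 29 mm across from 108 mm up is the grip. Origin: centre of its underside, z up. May be absent
- tin: square steel tin, standing: 60 by 60 by 100 mm with a round black cap 32 mm across rising from 100 to 140 mm, the grip. Origin: centre of its underside, x and y along its sides. May be absent
- carrier: cardboard carton 124 (x) by 60 (y) by 100 mm with a carrying ridge on top, 80 long (x), 12 thick (y), from 100 to 145 mm up, the grip. Origin: centre of its underside. May be absent
- cap1: loose black plastic screw cap lying flat on the white plate, 40 mm diameter, 12 mm high, 15 g. Origin: centre of its underside. May be absent
- cap2: loose black plastic screw cap lying flat on the white plate, 40 mm diameter, 12 mm high, 15 g. Origin: centre of its underside. May be absent
- cap3: loose black plastic screw cap lying flat on the white plate, 40 mm diameter, 12 mm high, 15 g. Origin: centre of its underside. May be absent
- cap4: loose black plastic screw cap lying flat on the white plate, 40 mm diameter, 12 mm high, 15 g. Origin: centre of its underside. May be absent
- scraper: scraper block: grey plastic blade block (300 g in all) 160 (x) by 48 (y) by 20 mm high with an upright wooden grip on top, 100 long (x), 16 thick (y), from 20 to 70 mm up. Origin: centre of its underside. It stands on the black pad
- pad: thin black rubber parking pad for the scraper, 180 (x) by 62 (y) by 4 mm, fixed on the table between crate and plate. Origin: centre of its underside
- tape: bystander: roll of tape 100 mm across, 48 mm high, on the table beyond the plate
- brush: bystander: brush lying on the table to the left
- mug: bystander: steel mug 80 mm across, 90 mm tall, to the right of the trough

How it is judged:
By the outcome, as a careful person would: the job done as asked, in the order asked, and still so for the second after the job is handed in, with the robot touching nothing.
Of bottle1, bottle2, jug, tin, carrier only 4 to 5 are there at a start; the rules pass over those that are not, and their reading is None.
Of cap1, cap2, cap3, cap4 only 2 to 4 are there at a start; the rules pass over those that are not, and their reading is None.
At some moment in a run one of carrier, scraper may be knocked a few centimetres aside while the robot is not near it.
It also fails if it takes over 210 s, if anything falls off the work surface, if the arm or the gripper's body presses on something with over 40 N, if the wrist force passes 120 N, or if a joint passes its speed limit or range.

## Working session

There is one attempt and no reset: what is moved stays moved. The work goes in short steps, Python scripts to look and compute and a tool call to move; the robot and the scene stay as the last step left them, time stands still between calls to the robot, and variables do not carry over. Pictures are saved under pics/ and viewed, at most 14 in all, crops included, and the job is handed in when it is done.

Besides the shell and the picture viewer there is one more tool, called by a JSON object that holds its "method" and its "body", one argument or row to a line. apply_moves: Moves the arm, as the interface text tells. Its arguments: {"type":"object","properties":{"deltas":{"type":"array"},"grip_force":{"type":"number"}},"required":["deltas"]}

```bash
mkdir -p pics; python3 - <<'E'
from bench import *
import cv2
for n in ("scene","top","wrist"):
    i=camera_info(n); print(n,{k:(v.tolist() if hasattr(v,'tolist') else v) for k,v in i.items()})
for n in ("scene","top"):
    cv2.imwrite(f"pics/{n}0.png",snapshot(n)[:,:,::-1])
print(sense())
E
```

```text
scene {'vertical_fov': 51.85995871687633, 'cx': 327.95380901974363, 'cy': 242.32440175449446, 'k1': -0.11877274936599495, 'origin': [1287.5856113060154, -682.0734270258093, 1003.6890914614964], 'rotation': [44.727052890292306, 0.9532567064079795, 49.20761434695088]}
top {'vertical_fov': 55.321390274432744, 'cx': 327.1767095793284, 'cy': 232.1637617859355, 'k1': -0.06781658014594912, 'origin': [449.66574519948455, -77.21876627383715, 1206.2030148079116], 'rotation': [5.2313409132718105, 0.876256271876067, -91.52981741227492]}
wrist {'vertical_fov': 59.18642371431205, 'cx': 323.54013251953353, 'cy': 244.82984101833824, 'k1': -0.020951036547850004, 'tool_from_camera': [[0.0004709048339488789, 0.9488933724003775, 0.3155964924761896, 81.47386124368619], [0.9999998890598567, -0.00044325529416462987, -0.00015938951158183805, 0.9680236811093756], [-1.1353835060308883e-05, 0.3155965325211612, -0.9488934758610723, -158.41279559526248], [0.0, 0.0, 0.0, 1.0]]}
{'time': 0.1, 'joint_pos': array([ 6.49511931e+01,  7.51138053e+00,  8.53246987e+01,  9.03666431e-04,
        8.72613623e+01, -4.89433580e+00]), 'qd': array([-0.02256537, -0.18014056, -0.18562   , -0.0507372 ,  0.00603955,
       -0.01951694]), 'joint_efforts': array([ 7.09485048e-04, -5.70954323e+01, -5.01944232e+01, -2.44492203e-04,
        8.16216983e-03, -1.17648005e-04]), 'tool_pos': array([206.491364  , 562.78192749, 214.72720332]), 'tcp_rot': array([-1.79902991e+02, -9.21281751e-03,  1.59845477e+02]), 'ft_force': array([-0.21605272, -0.48880002, -0.15099789]), 'wrist_torque': array([-0.01906314, -0.00579345, -0.01700594]), 'grip_force': 0.0, 'finger_gap': 85.55019904075552}
```

View pics/scene0.png

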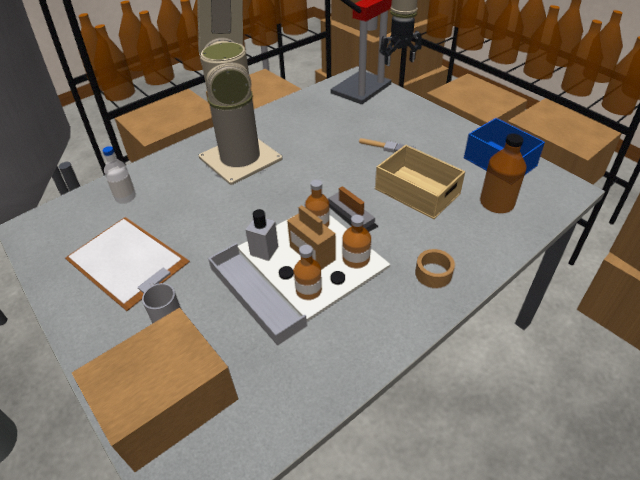

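View pics/top0.png

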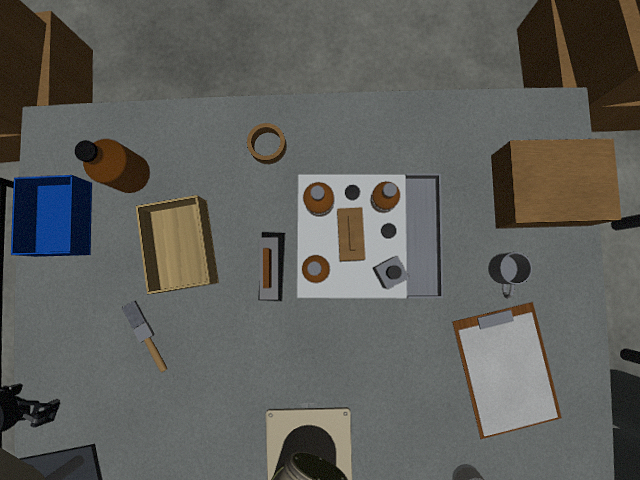

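```bash
cat > h.py <<'E'
import numpy as np, cv2
from bench import sense,snapshot,camera_info,hand_in
from scipy.spatial.transform import Rotation as Ro
def cam(n):
    i=camera_info(n); f=240/np.tan(np.radians(i["vertical_fov"]/2))
    K=np.array([[f,0,i["cx"]],[0,f,i["cy"]],[0,0,1]]); D=np.array([i["k1"],0,0,0.])
    if n=="wrist":
        s=sense(); T=np.array(i["tool_from_camera"]); Rt=Ro.from_euler("xyz",s["tcp_rot"],degrees=True).as_matrix()
        return K,D,Rt@T[:3,3]+s["tool_pos"],Rt@T[:3,:3]
    return K,D,np.array(i["origin"]),Ro.from_euler("xyz",i["rotation"],degrees=True).as_matrix()
def ray(c,px):
    K,D,o,R=c
    u=cv2.undistortPoints(np.array(px,float).reshape(-1,1,2),K,D).reshape(-1,2)
    return o,np.c_[u[:,0],-u[:,1],-np.ones(len(u))]@R.T
def onz(c,px,z):
    o,d=ray(c,px); return o+d*((z-o[2])/d[:,2])[:,None]
def proj(c,P):
    K,D,o,R=c; q=(np.atleast_2d(P)-o)@R*[1,-1,-1]
    return cv2.projectPoints(q.reshape(-1,1,3),np.zeros(3),np.zeros(3),K,D)[0].reshape(-1,2)
def goto(p,yaw=None):
    "moves in rows units from present measured pose (z = down), turn units about tool z"
    s=sense(); R=Ro.from_euler("xyz",s["tcp_rot"],degrees=True).as_matrix()
    d=R.T@(np.array(p)-s["tool_pos"])/30
    t=0 if yaw is None else -((yaw-s["tcp_rot"][2]+180)%360-180)*np.pi/180/.08
    return np.round(d,2),round(t,2)
def rd(n): return cv2.imread(f"pics/{n}.png")
E
python3 - <<'E'
from h import *
im=rd("top0"); c=cam("top")
a=cv2.resize(im[165:305,290:450],None,fx=4,fy=4,interpolation=cv2.INTER_CUBIC)
b=cv2.resize(im[185:310,125:295],None,fx=4,fy=4,interpolation=cv2.INTER_CUBIC)
cv2.imwrite("pics/a.png",a);cv2.imwrite("pics/b.png",b)
s=rd("scene0"); cv2.imwrite("pics/c.png",cv2.resize(s[175:325,205:405],None,fx=4,fy=4,interpolation=cv2.INTER_CUBIC))
E
```

```text
(no output)
```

View pics/a.png

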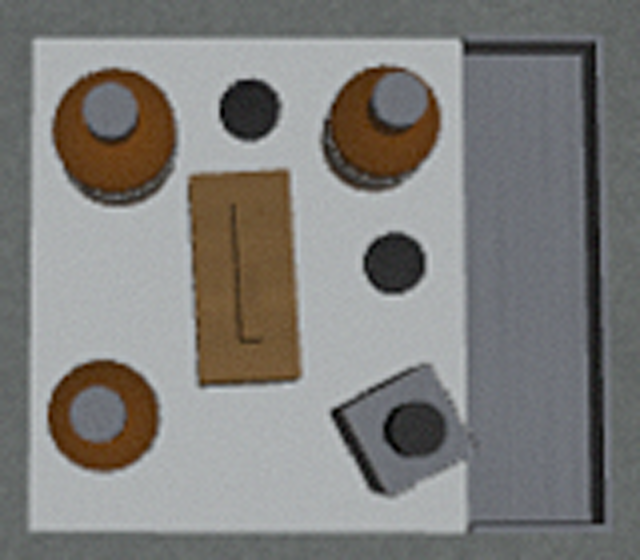

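View pics/b.png

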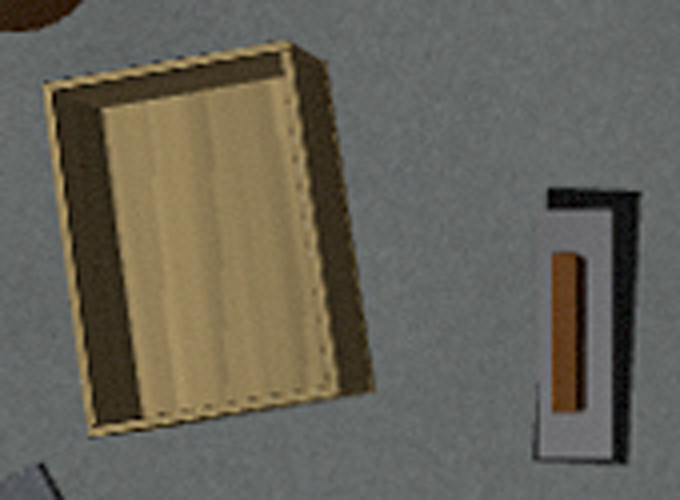

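View pics/c.png

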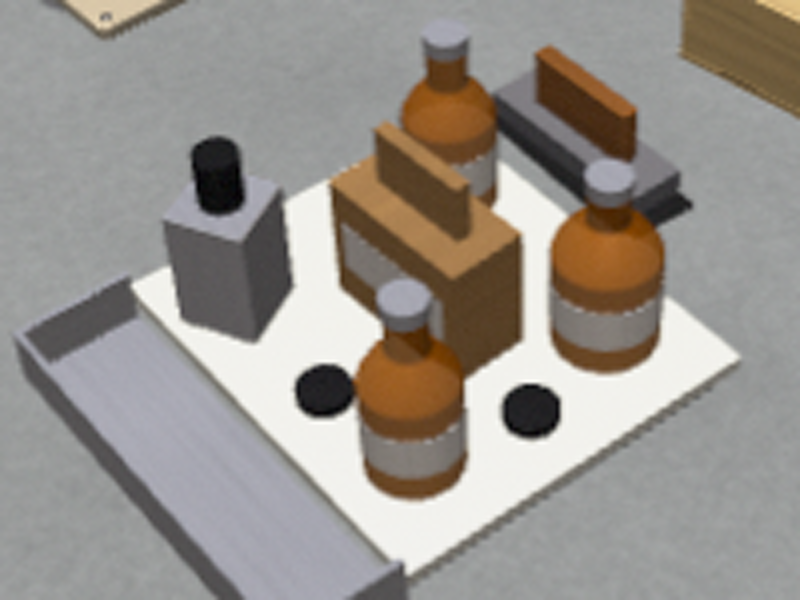

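```bash
python3 - <<'E'
from h import *
np.set_printoptions(precision=1,suppress=True)
im=rd("top0"); c=cam("top"); sc=cam("scene"); print(c[2])
A=lambda l,o:np.array(l)/4+o
rim=onz(c,A([(45,86),(289,42),(335,395),(92,436)],(124.6,184.6)),90); 
pl=onz(c,A([(34,39),(463,38),(468,531),(30,531)],(289.6,164.6)),30)
for n,p in(("rim",rim),("plate",pl)):
    print(n,p[:,:2].tolist(),p.mean(0),[round(np.linalg.norm(p[i]-p[i-1]),1) for i in range(4)],[np.degrees(np.arctan2(*(p[i]-p[j])[1::-1])) for i,j in((0,3),(1,2))])
hsv=cv2.cvtColor(im,cv2.COLOR_BGR2HSV)
def blob(m,seed,win=22):
    x,y=seed; w=np.zeros_like(m); w[y-win:y+win,x-win:x+win]=m[y-win:y+win,x-win:x+win]
    n,l,s,ce=cv2.connectedComponentsWithStats(w)
    k=1+np.argmin([np.hypot(*(ce[i]-seed))+(1e3 if s[i,4]<25 else 0) for i in range(1,n)])
    return ce[k],s[k],(l==k).astype(np.uint8)
gray=((hsv[...,1]<60)&(hsv[...,2]>60)&(hsv[...,2]<185)).astype(np.uint8)
black=(hsv[...,2]<62).astype(np.uint8)
brown=((hsv[...,1]>90)&(hsv[...,2]>40)).astype(np.uint8)
for n,m,sd,z,w in(("jug",gray,(317,193),145,9),("b1",gray,(390,190),150,9),("b2",gray,(314,268),150,9),("tincap",black,(394,272),140,10),("cap1",black,(352,192),42,12),("cap2",black,(388,231),42,12)):
    ce,s,_=blob(m,sd,w); P=onz(c,ce,z)[0]; print(n,ce,s,P,"scene px",proj(sc,P)[0])
for n,sd,z,w in(("carrier",(351,233),100,36),("grip",(267,268),74,24)):
    ce,s,l=blob(brown,sd,w); r=cv2.minAreaRect(cv2.findNonZero(l)); b=onz(c,cv2.boxPoints(r),z)
    print(n,ce,r,b.mean(0),[round(np.linalg.norm(b[i]-b[i-1]),1) for i in range(4)],[np.degrees(np.arctan2(*(b[i]-b[i-1])[1::-1])) for i in range(2)])
# diameters of bodies
for n,sd in(("jug",(318,198)),("b1",(386,197)),("b2",(316,268))):
    ce,s,_=blob(brown,sd,22); print(n,s)
E
```

```text
[ 449.7  -77.2 1206.2]
rim [[631.4077269086688, 415.1462412437066], [654.15838945315, 259.3926430077922], [434.7692179979864, 231.07668546625877], [412.87674269508267, 383.1926659653926]] [533.3 322.2  90. ] [np.float64(220.9), np.float64(157.4), np.float64(221.2), np.float64(153.7)] [np.float64(8.318830308634661), np.float64(7.354351536905527)]
plate [[711.7748844728949, 9.88114192895388], [704.2768815739382, -270.2522152583681], [385.360478434799, -260.0125898184592], [392.89146971794975, 19.12564683274995]] [ 548.6 -125.3   30. ] [np.float64(319.0), np.float64(280.2), np.float64(319.1), np.float64(279.2)] [np.float64(-1.6605529810318542), np.float64(-1.8389955361267807)]
jug [317.  192.2] [311 186  13  14 147] [642.1 -42.1 145. ] scene px [358.4 226.2]
b1 [390.3 187.9] [381 181  18  16 193] [ 646.4 -213.8  150. ] scene px [306.7 258.9]
b2 [314.1 268.1] [307 261  15  15 155] [464.7 -31.2 150. ] scene px [316.7 189.7]
tincap [393.1 271.9] [386 266  15  13 164] [ 450.8 -213.9  140. ] scene px [259.4 220.2]
cap1 [351.8 191.9] [345 185  15  15 167] [ 659.1 -128.3   42. ] scene px [337.5 273.9]
cap2 [388.2 230.4] [381 224  15  14 167] [ 556.9 -218.    42. ] scene px [285.8 269. ]
carrier [350.5 234. ] ((350.46209716796875, 233.8551788330078), (52.14516067504883, 24.89813804626465), 86.633544921875) [ 546.  -119.3  100. ] [np.float64(126.9), np.float64(60.7), np.float64(126.9), np.float64(60.0)] [np.float64(1.7009507556485552), np.float64(-88.23863564598713)]
grip [265.5 267.6] ((265.5, 267.5), (39.0, 5.0), 90.0) [470.4  92.3  74. ] [np.float64(96.4), np.float64(12.5), np.float64(96.3), np.float64(12.4)] [np.float64(-0.8798436970694855), np.float64(-91.5432328058514)]
jug [303 182  31  31 565]
b1 [372 182  28  27 417]
b2 [302 255  27  28 413]
```

```bash
python3 - <<'E'
from h import *
np.set_printoptions(precision=1,suppress=True)
t=cam("top"); s=cam("scene")
S=lambda x,y:(x/4+204.6,y/4+174.6)
pts={"jug":((317,192.2),S(610,172)),"b1":((390.3,187.9),S(404,292)),"b2":((314.1,268.1),S(446,33)),"tincap":((393.1,271.9),S(216,149)),"cap1":((351.8,191.9),S(531,408)),"cap2":((388.2,230.4),S(324,387)),
"plate++":((298.1,174.4),S(742,357)),"mug":(None,None)}
for n,(a,b) in pts.items():
    if a is None: continue
    o1,d1=ray(t,a);o2,d2=ray(s,b);d1=d1[0];d2=d2[0]
    k=np.linalg.lstsq(np.c_[d1,-d2],o2-o1,rcond=None)[0]
    p,q=o1+k[0]*d1,o2+k[1]*d2; print(n,(p+q)/2,"gap",np.linalg.norm(p-q))
print(proj(t,[[0,0,0],[642,-42,30],[711.8,9.9,0]]),proj(s,[[0,0,0],[642,-42,30],[711.8,9.9,30]]))
E
```

```text
jug [637.3 -43.1 171.7] gap 0.01570959056961786
b1 [ 640.5 -210.   181.3] gap 0.4883791558957092
b2 [464.3 -32.3 174.1] gap 0.3068675936346945
tincap [ 450.4 -211.2  167. ] gap 1.75940910694584
cap1 [ 660.2 -129.2   33.2] gap 1.0316503657134604
cap2 [ 557.3 -219.3   34.2] gap 0.7759176106257902
plate++ [713.5  10.9  23.2] gap 1.178562638426473
[[309.  449.4]
 [318.6 200.1]
 [299.  176.8]] [[240.  156.9]
 [357.3 257.2]
 [389.4 262. ]]
```

{"method": "apply_moves", "body": {
  "deltas": [
    [0, 0, -0.65, 0, 0, -1, 1],
    [0, 0, -0.65, 0, 0, -1, 1],
    [0, 0, -0.65, 0, 0, -1, 1],
    [0, 0, -0.65, 0, 0, -1, 1],
    [0, 0, -0.65, 0, 0, -1, 1],
    [0, 0, -0.65, 0, 0, -1, 1]
  ]
}}

```text
time: 0.85
tool_pos: [206.6, 563.0, 332.7]
tcp_rot: [-179.9, -0.0, -172.5]
ft_force: [-0.2, 0.3, -0.2]
finger_gap: 85.1
grip_force: 0.0
```

```bash
python3 - <<'E'
from h import *
print(sense()["tool_pos"],sense()["tcp_rot"],goto([530,322,330],-172.1))
E
```

```text
[206.62425399 563.02492432 332.70976784] [-1.79947648e+02 -3.35626496e-02 -1.72502891e+02] (array([-9.64, -9.37,  0.09]), np.float64(-0.09))
```

{"method": "apply_moves", "body": {
  "deltas": [
    [-0.96, -0.94, 0, 0, 0, 0, 1],
    [-0.96, -0.94, 0, 0, 0, 0, 1],
    [-0.96, -0.94, 0, 0, 0, 0, 1],
    [-0.96, -0.94, 0, 0, 0, 0, 1],
    [-0.96, -0.94, 0, 0, 0, 0, 1]
  ]
}}

```text
time: 1.48
tool_pos: [368.3, 440.8, 332.2]
tcp_rot: [-180.0, -0.0, -172.6]
ft_force: [0.1, 0.3, 0.6]
finger_gap: 85.5
grip_force: 0.0
```

{"method": "apply_moves", "body": {
  "deltas": [
    [-0.96, -0.94, 0, 0, 0, 0, 1],
    [-0.96, -0.94, 0, 0, 0, 0, 1],
    [-0.96, -0.94, 0, 0, 0, 0, 1],
    [-0.96, -0.94, 0, 0, 0, 0, 1],
    [-0.96, -0.94, 0, 0, 0, 0, 1],
    [0, 0, 0, 0, 0, 0, 1],
    [0, 0, 0, 0, 0, 0, 1]
  ]
}}

```text
time: 2.35
tool_pos: [528.0, 320.5, 332.2]
tcp_rot: [180.0, -0.1, -172.7]
ft_force: [0.3, 0.7, 0.5]
finger_gap: 85.5
grip_force: 0.0
```

```bash
python3 - <<'E'
from h import *
np.set_printoptions(precision=2,suppress=True)
c=cam("wrist"); print(sense()["tool_pos"],sense()["tcp_rot"]); np.savez("w1.npz",o=c[2],R=c[3])
cv2.imwrite("pics/w1.png",snapshot("wrist")[:,:,::-1])
E
```

```text
[528.03 320.53 332.18] [ 180.     -0.07 -172.67]
```

View pics/w1.png

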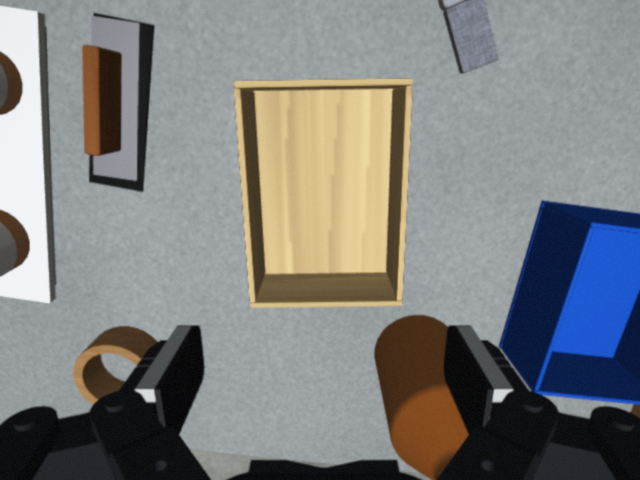

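```bash
python3 - <<'E'
from h import *
np.set_printoptions(precision=1,suppress=True)
f=np.load("w1.npz"); k=cam("wrist"); c=(k[0],k[1],f["o"],f["R"])
h=cv2.cvtColor(rd("w1"),cv2.COLOR_BGR2HSV); m=((h[...,1]>70)&(h[...,0]>8)&(h[...,0]<35)).astype(np.uint8)
m[:,:210]=0;m[:,440:]=0;m[312:]=0
n,l,s,ce=cv2.connectedComponentsWithStats(m); i=1+np.argmax(s[1:,4])
hu=cv2.convexHull(cv2.findNonZero((l==i).astype(np.uint8))); q=cv2.approxPolyDP(hu,6,True).reshape(-1,2); print(q)
p=onz(c,q,90); print(p,p.mean(0),[round(np.linalg.norm(p[i]-p[i-1]),1) for i in range(len(p))],[np.degrees(np.arctan2(*(p[i]-p[i-1])[1::-1])) for i in range(len(p))])
t=cam("top")
for n,px,z in(("jug",(317,192.2),175),("b1",(390.3,187.9),180),("b2",(314.1,268.1),180),("tincap",(393.1,271.9),170)): print(n,onz(t,px,z))
E
```

```text
[[410  79]
 [401 303]
 [252 307]
 [234  82]]
[[415.9 384.5  90. ]
 [632.7 417.   90. ]
 [657.3 262.5  90. ]
 [438.4 229.8  90. ]] [536.1 323.4  90. ] [np.float64(156.3), np.float64(219.2), np.float64(156.4), np.float64(221.4)] [np.float64(98.26660927354575), np.float64(8.517674710143938), np.float64(-80.94921470324921), np.float64(-171.50881169301036)]
jug [[636.7 -43.2 175. ]]
b1 [[ 640.9 -210.   180. ]]
b2 [[464.2 -32.6 180. ]]
tincap [[ 450.9 -210.1  170. ]]
```

{"method": "apply_moves", "body": {
  "deltas": [
    [-0.15, -0.89, 0, 0, 0, 0, 1],
    [-0.15, -0.89, 0, 0, 0, 0, 1],
    [-0.15, -0.89, 0, 0, 0, 0, 1],
    [-0.15, -0.89, 0, 0, 0, 0, 1],
    [-0.15, -0.89, 0, 0, 0, 0, 1],
    [-0.15, -0.89, 0, 0, 0, 0, 1],
    [-0.15, -0.89, 0, 0, 0, 0, 1]
  ]
}}

```text
time: 3.28
tool_pos: [583.1, 139.7, 332.9]
tcp_rot: [180.0, 0.0, -172.5]
ft_force: [0.0, -0.1, 0.0]
finger_gap: 85.7
grip_force: 0.0
```

{"method": "apply_moves", "body": {
  "deltas": [
    [-0.15, -0.89, 0, 0, 0, 0, 1],
    [-0.15, -0.89, 0, 0, 0, 0, 1],
    [-0.15, -0.89, 0, 0, 0, 0, 1],
    [-0.15, -0.89, 0, 0, 0, 0, 1],
    [-0.15, -0.89, 0, 0, 0, 0, 1],
    [-0.15, -0.89, 0, 0, 0, 0, 1],
    [-0.15, -0.89, 0, 0, 0, 0, 1],
    [0, 0, 0, 0, 0, 0, 1]
  ]
}}

```text
time: 4.28
tool_pos: [638.7, -42.6, 332.5]
tcp_rot: [-180.0, -0.0, -172.7]
ft_force: [-1.1, 0.2, 0.2]
finger_gap: 85.3
grip_force: 0.0
```

```bash
cat >> h.py <<'E'
def look(name):
    c=cam("wrist"); cv2.imwrite(f"pics/{name}.png",snapshot("wrist")[:,:,::-1]); return c
def disc(c,name,guess,lo=0,hi=120,sat=70,win=40):
    "centre of grey/black disc nearest to the projected guess; returns world point on guess z and width mm"
    im=rd(name); h=cv2.cvtColor(im,cv2.COLOR_BGR2HSV); u=proj(c,guess)[0]
    m=((h[...,2]>=lo)&(h[...,2]<=hi)&(h[...,1]<=sat)).astype(np.uint8); m=cv2.morphologyEx(m,cv2.MORPH_OPEN,np.ones((5,5)))
    w=np.zeros_like(m); a,b=np.maximum(np.round(u).astype(int)-win,0); w[b:b+2*win,a:a+2*win]=m[b:b+2*win,a:a+2*win]
    n,l,s,ce=cv2.connectedComponentsWithStats(w); i=1+np.argmax(s[1:,4]); x,y,W,H=s[i][:4]; ctr=(x+W/2-.5,y+H/2-.5)
    e=onz(c,[ctr,(x,ctr[1]),(x+W,ctr[1]),(ctr[0],y),(ctr[0],y+H)],guess[2])
    return u,s[i],e[0],np.linalg.norm(e[1]-e[2]),np.linalg.norm(e[3]-e[4])
E
python3 - <<'E'
from h import *
np.set_printoptions(precision=1,suppress=True)
c=look("w2"); print(sense()["tool_pos"],sense()["tcp_rot"])
im=rd("w2"); u=proj(c,[637,-43,175])[0].round().astype(int); print(u,cv2.cvtColor(im,cv2.COLOR_BGR2HSV)[u[1],u[0]])
E
```

```text
[638.6 -41.6 332.6] [ 180.    -0.  -172.6]
[322 213] [111  24 170]
```

View pics/w2.png

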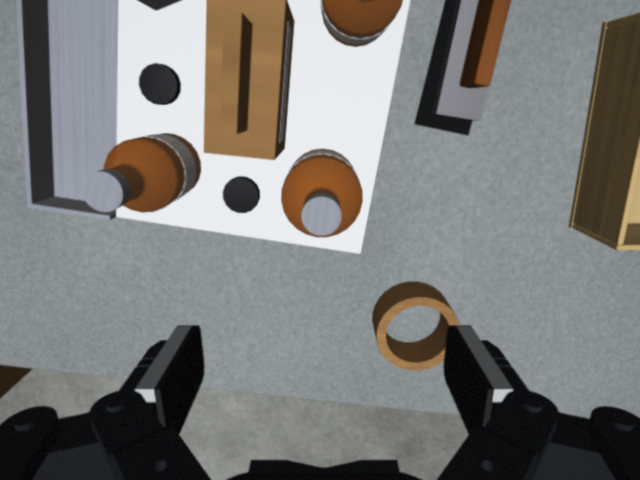

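{"method": "apply_moves", "body": {
  "deltas": [
    [0.06, -0.04, 0.95, 0, 0, 0, 1],
    [0, 0, 1, 0, 0, 0, 1],
    [0, 0, 1, 0, 0, 0, 1],
    [0, 0, 1, 0, 0, 0, 0.8],
    [0, 0, 1, 0, 0, 0, 0.7],
    [0, 0, 1, 0, 0, 0, 0.6],
    [0, 0, 0, 0, 0, 0, 0.5]
  ],
  "grip_force": 40
}}

```text
time: 5.2
tool_pos: [634.7, -41.6, 151.2]
tcp_rot: [179.9, -0.3, -172.6]
ft_force: [-0.7, -0.6, 0.5]
finger_gap: 42.9
grip_force: 0.0
```

{"method": "apply_moves", "body": {
  "deltas": [
    [0, 0, 0, 0, 0, 0, 0],
    [0, 0, 0, 0, 0, 0, 0],
    [0, 0, 0, 0, 0, 0, 0],
    [0, 0, 0, 0, 0, 0, 0],
    [0, 0, 0, 0, 0, 0, 0]
  ]
}}

```text
time: 5.82
tool_pos: [637.8, -44.0, 155.4]
tcp_rot: [-180.0, 0.1, -172.7]
ft_force: [0.8, -1.3, 3.7]
finger_gap: 25.6
grip_force: 40.7
```

{"method": "apply_moves", "body": {
  "deltas": [
    [0, 0, -0.3, 0, 0, 0, 0],
    [0, 0, -0.7, 0, 0, 0, 0],
    [0, 0, -1, 0, 0, -0.12, 0],
    [0, 0, -1, 0, 0, -0.12, 0],
    [0, 0.5, -0.2, 0, 0, 0, 0],
    [0, 0.8, 0, 0, 0, 0, 0],
    [0, 0.9, 0, 0, 0, 0, 0],
    [0, 0.9, 0, 0, 0, 0, 0]
  ]
}}

```text
time: 6.82
tool_pos: [621.7, 51.0, 247.8]
tcp_rot: [179.9, -0.2, -171.5]
ft_force: [-0.2, 0.4, -5.6]
finger_gap: 26.0
grip_force: 39.8
```

{"method": "apply_moves", "body": {
  "deltas": [
    [-0.05, 0.9, 0, 0, 0, 0, 0],
    [-0.05, 0.9, 0, 0, 0, 0, 0],
    [-0.05, 0.9, 0, 0, 0, 0, 0],
    [-0.05, 0.9, 0, 0, 0, 0, 0],
    [-0.05, 0.9, 0, 0, 0, 0, 0],
    [-0.05, 0.9, 0, 0, 0, 0, 0],
    [-0.05, 0.9, 0, 0, 0, 0, 0],
    [-0.05, 0.9, 0, 0, 0, 0, 0]
  ]
}}

```text
time: 7.82
tool_pos: [601.2, 266.1, 247.7]
tcp_rot: [-180.0, -0.2, -171.5]
ft_force: [0.4, 0.1, -4.8]
finger_gap: 26.1
grip_force: 39.8
```

{"method": "apply_moves", "body": {
  "deltas": [
    [0, 0.9, 0, 0, 0, 0, 0],
    [0, 0.9, 0, 0, 0, 0, 0],
    [0, 0.6, 0, 0, 0, 0, 0],
    [0, 0.2, 0, 0, 0, 0, 0],
    [0, 0, 0, 0, 0, 0, 0],
    [0, 0, 0, 0, 0, 0, 0]
  ]
}}

```text
time: 8.57
tool_pos: [592.4, 340.0, 250.2]
tcp_rot: [-180.0, -0.0, -171.6]
ft_force: [0.3, 1.1, -5.4]
finger_gap: 25.9
grip_force: 39.9
```

```bash
python3 - <<'E'
from h import *
np.set_printoptions(precision=1,suppress=True)
c=look("w3"); s=sense();print(s["tool_pos"],s["tcp_rot"],s["finger_gap"],goto([593.6,364,245],-171.6))
E
```

```text
[592.4 339.9 250.3] [-180.     0.  -171.6] 26.036045045251846 (array([-0.2,  0.8,  0.2]), np.float64(-0.01))
```

View pics/w3.png

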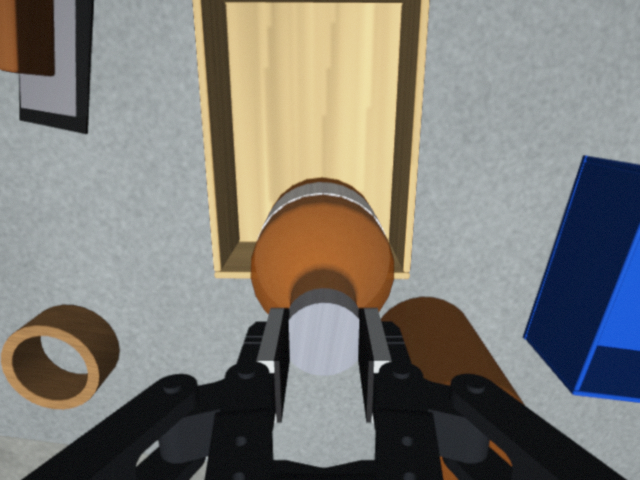

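{"method": "apply_moves", "body": {
  "deltas": [
    [-0.08, 0.4, 0, 0, 0, 0, 0],
    [-0.08, 0.39, 0, 0, 0, 0, 0],
    [0, 0, 0.4, 0, 0, 0, 0],
    [0, 0, 0.9, 0, 0, 0, 0],
    [0, 0, 0.9, 0, 0, 0, 0],
    [0, 0, 0.8, 0, 0, 0, 0],
    [0, 0, 0.4, 0, 0, 0, 0],
    [0, 0, 0.2, 0, 0, 0, 0]
  ]
}}

```text
time: 9.62
tool_pos: [593.0, 364.8, 141.1]
tcp_rot: [-180.0, -0.1, -171.5]
ft_force: [-0.4, 0.1, -5.5]
finger_gap: 26.0
grip_force: 39.9
```

{"method": "apply_moves", "body": {
  "deltas": [
    [0, 0, 0.1, 0, 0, 0, 0],
    [0, 0, 0.05, 0, 0, 0, 0],
    [0, 0, 0, 0, 0, 0, 0],
    [0, 0, 0, 0, 0, 0, 0]
  ]
}}

```text
time: 10.12
tool_pos: [593.6, 365.1, 138.3]
tcp_rot: [180.0, 0.0, -171.6]
ft_force: [0.8, -0.3, -5.7]
finger_gap: 25.9
grip_force: 39.9
```

{"method": "apply_moves", "body": {
  "deltas": [
    [0, 0, 0.05, 0, 0, 0, 0],
    [0, 0, 0.05, 0, 0, 0, 0],
    [0, 0, 0.05, 0, 0, 0, 0],
    [0, 0, 0.03, 0, 0, 0, 0],
    [0, 0, 0.02, 0, 0, 0, 0],
    [0, 0, 0, 0, 0, 0, 0]
  ]
}}

```text
time: 10.88
tool_pos: [593.4, 365.0, 131.8]
tcp_rot: [180.0, 0.0, -171.6]
ft_force: [0.5, 0.1, -4.9]
finger_gap: 25.8
grip_force: 40.0
```

{"method": "apply_moves", "body": {
  "deltas": [
    [0, 0, 0.03, 0, 0, 0, 0],
    [0, 0, 0, 0, 0, 0, 0]
  ]
}}

```text
time: 11.12
tool_pos: [593.9, 365.1, 131.7]
tcp_rot: [180.0, 0.1, -171.6]
ft_force: [-0.1, -1.3, 1.2]
finger_gap: 25.7
grip_force: 40.5
```

{"method": "apply_moves", "body": {
  "deltas": [
    [0, 0, 0, 0, 0, 0, 0.3],
    [0, 0, 0, 0, 0, 0, 0.5],
    [0, 0, -0.3, 0, 0, 0, 0.6],
    [0, 0, -1, 0, 0, 0, 0.6],
    [0, 0, -1, 0, 0, 0, 0.6],
    [0, 0, -1, 0, 0, 0, 0.8],
    [0.44, -0.9, -1, 0, 0, 0, 1],
    [0.44, -0.9, -0.4, 0, 0, 0, 1]
  ]
}}

```text
time: 12.12
tool_pos: [575.9, 307.9, 275.5]
tcp_rot: [179.9, 0.3, -171.5]
ft_force: [0.5, -0.7, 0.1]
finger_gap: 85.8
grip_force: 0.0
```

{"method": "apply_moves", "body": {
  "deltas": [
    [0.44, -0.9, -0.4, 0, 0, 0, 1],
    [0.44, -0.9, -0.4, 0, 0, 0, 1],
    [0.44, -0.9, -0.4, 0, 0, 0, 1],
    [0.44, -0.9, -0.3, 0, 0, 0, 1],
    [0.44, -0.9, 0, 0, 0, 0, 1],
    [0.44, -0.9, 0, 0, 0, 0, 1]
  ]
}}

```text
time: 12.88
tool_pos: [520.5, 135.1, 318.1]
tcp_rot: [180.0, 0.1, -171.5]
ft_force: [-0.3, 0.2, -0.4]
finger_gap: 85.2
grip_force: 0.0
```

{"method": "apply_moves", "body": {
  "deltas": [
    [0.44, -0.9, 0, 0, 0, 0, 1],
    [0.44, -0.9, 0, 0, 0, 0, 1],
    [0.44, -0.9, 0, 0, 0, 0, 1],
    [0.44, -0.9, 0, 0, 0, 0, 1],
    [0.44, -0.9, 0, 0, 0, 0, 1],
    [0.44, -0.7, 0, 0, 0, 0, 1],
    [0, 0, 0, 0, 0, 0, 1],
    [0, 0, 0, 0, 0, 0, 1]
  ]
}}

```text
time: 13.88
tool_pos: [465.5, -29.7, 317.4]
tcp_rot: [180.0, 0.1, -171.6]
ft_force: [-0.4, 0.3, 0.8]
finger_gap: 85.2
grip_force: 0.0
```

```bash
python3 - <<'E'
from h import *
np.set_printoptions(precision=2,suppress=True)
c=look("w4"); s=sense();print(s["tool_pos"],s["tcp_rot"])
print(disc(c,"w4",[464.2,-32.6,180],lo=100,hi=200,sat=50)); print(disc(c,"w4",[464.2,-32.6,180],lo=0,hi=200,sat=50))
print(goto([464.2,-32.6,154]))
E
```

```text
[465.52 -29.47 317.27] [ 179.99    0.05 -171.53]
(array([318.34, 219.47]), array([ 297,  201,   43,   41, 1395], dtype=int32), array([465.37, -32.68, 180.  ]), np.float64(31.14543726443391), np.float64(30.765831027666735))
(array([318.34, 219.47]), array([ 297,  198,   43,   44, 1495], dtype=int32), array([464.26, -32.84, 180.  ]), np.float64(31.109498873865444), np.float64(32.94253174248918))
(array([ 0.06, -0.1 ,  5.44]), 0)
```

{"method": "apply_moves", "body": {
  "deltas": [
    [0.03, -0.1, 0.9, 0, 0, 0, 1],
    [0, 0, 0.9, 0, 0, 0, 1],
    [0, 0, 0.9, 0, 0, 0, 0.9],
    [0, 0, 0.9, 0, 0, 0, 0.8],
    [0, 0, 0.9, 0, 0, 0, 0.7],
    [0, 0, 0.9, 0, 0, 0, 0.6],
    [0, 0, 0, 0, 0, 0, 0.5]
  ]
}}

```text
time: 14.8
tool_pos: [463.2, -32.1, 152.6]
tcp_rot: [179.9, -0.3, -171.5]
ft_force: [-1.0, -0.1, 0.9]
finger_gap: 42.7
grip_force: 0.0
```

{"method": "apply_moves", "body": {
  "deltas": [
    [0, 0, 0, 0, 0, 0, 0],
    [0, 0, 0, 0, 0, 0, 0],
    [0, 0, 0, 0, 0, 0, 0],
    [0, 0, 0, 0, 0, 0, 0],
    [0, 0, 0, 0, 0, 0, 0]
  ]
}}

```text
time: 15.42
tool_pos: [465.6, -33.4, 155.8]
tcp_rot: [-180.0, 0.1, -171.6]
ft_force: [1.3, -0.0, 4.1]
finger_gap: 27.0
grip_force: 40.3
```

```bash
python3 - <<'E'
from h import *
s=sense();print(s["tool_pos"],s["finger_gap"],goto([473,277.5,245],-171.6))
E
```

```text
[465.57128296 -33.37438475 155.806004  ] 26.995753796984914 (array([-1.77, 10.21, -2.98]), np.float64(0.01))
```

{"method": "apply_moves", "body": {
  "deltas": [
    [0, 0, -0.3, 0, 0, 0, 0],
    [0, 0, -0.7, 0, 0, 0, 0],
    [0, 0, -1, 0, 0, 0, 0],
    [0, 0, -1, 0, 0, 0, 0],
    [-0.15, 0.6, -0.2, 0, 0, 0, 0],
    [-0.15, 0.9, 0, 0, 0, 0, 0],
    [-0.15, 0.9, 0, 0, 0, 0, 0],
    [-0.15, 0.9, 0, 0, 0, 0, 0]
  ]
}}

```text
time: 16.42
tool_pos: [467.3, 68.1, 250.4]
tcp_rot: [180.0, -0.1, -171.6]
ft_force: [1.0, -0.5, -3.0]
finger_gap: 26.7
grip_force: 39.8
```

{"method": "apply_moves", "body": {
  "deltas": [
    [-0.2, 0.9, 0, 0, 0, 0, 0],
    [-0.2, 0.9, 0, 0, 0, 0, 0],
    [-0.2, 0.9, 0, 0, 0, 0, 0],
    [-0.2, 0.9, 0, 0, 0, 0, 0],
    [-0.2, 0.9, 0, 0, 0, 0, 0],
    [-0.17, 0.9, 0, 0, 0, 0, 0],
    [0, 0.9, 0, 0, 0, 0, 0],
    [0, 0.6, 0, 0, 0, 0, 0]
  ]
}}

```text
time: 17.42
tool_pos: [471.5, 278.1, 250.2]
tcp_rot: [-180.0, -0.1, -171.5]
ft_force: [0.5, -0.1, -3.0]
finger_gap: 26.5
grip_force: 39.9
```

{"method": "apply_moves", "body": {
  "deltas": [
    [0, 0, 0, 0, 0, 0, 0],
    [0, 0, 0, 0, 0, 0, 0]
  ]
}}

```text
time: 17.68
tool_pos: [472.3, 276.7, 250.6]
tcp_rot: [-180.0, -0.0, -171.6]
ft_force: [0.3, -1.1, -3.1]
finger_gap: 26.7
grip_force: 39.9
```

```bash
python3 - <<'E'
from h import *
s=sense();print(s["tool_pos"],s["finger_gap"],goto([473,277.5,131.8],-171.6))
E
```

```text
[472.26123691 276.68951856 250.5954519 ] 26.67293354778308 (array([-0.03,  0.03,  3.96]), np.float64(0.01))
```

{"method": "apply_moves", "body": {
  "deltas": [
    [-0.02, 0.02, 0.4, 0, 0, 0, 0],
    [0, 0, 0.9, 0, 0, 0, 0],
    [0, 0, 0.9, 0, 0, 0, 0],
    [0, 0, 0.9, 0, 0, 0, 0],
    [0, 0, 0.5, 0, 0, 0, 0],
    [0, 0, 0.1, 0, 0, 0, 0],
    [0, 0, 0.05, 0, 0, 0, 0],
    [0, 0, 0.05, 0, 0, 0, 0]
  ]
}}

```text
time: 18.68
tool_pos: [473.7, 278.3, 138.1]
tcp_rot: [180.0, 0.1, -171.6]
ft_force: [0.2, 0.1, -3.2]
finger_gap: 26.8
grip_force: 39.9
```

{"method": "apply_moves", "body": {
  "deltas": [
    [0, 0, 0.05, 0, 0, 0, 0],
    [0, 0, 0.04, 0, 0, 0, 0],
    [0, 0, 0.03, 0, 0, 0, 0],
    [0, 0, 0.02, 0, 0, 0, 0],
    [0, 0, 0, 0, 0, 0, 0]
  ]
}}

```text
time: 19.3
tool_pos: [472.8, 277.9, 132.5]
tcp_rot: [-180.0, -0.0, -171.6]
ft_force: [0.1, 0.3, -4.0]
finger_gap: 26.8
grip_force: 39.9
```

{"method": "apply_moves", "body": {
  "deltas": [
    [0, 0, 0.03, 0, 0, 0, 0],
    [0, 0, 0, 0, 0, 0, 0.2],
    [0, 0, 0, 0, 0, 0, 0.5],
    [0, 0, -0.3, 0, 0, 0, 0.6],
    [0, 0, -1, 0, 0, 0, 0.6],
    [0, 0, -1, 0, 0, 0, 0.6],
    [0, 0, -1, 0, 0, 0, 0.8],
    [0, -0.8, -1, 0, 0, 0, 0.8]
  ]
}}

```text
time: 20.3
tool_pos: [476.3, 255.1, 262.8]
tcp_rot: [180.0, 0.1, -171.4]
ft_force: [1.1, 0.0, -0.0]
finger_gap: 68.3
grip_force: 0.0
```

{"method": "apply_moves", "body": {
  "deltas": [
    [0, -0.9, -0.4, 0, 0, 0, 0.8],
    [0, -0.9, -0.4, 0, 0, 0, 0.8],
    [0, -0.9, -0.4, 0, 0, 0, 0.8],
    [0, -0.9, -0.4, 0, 0, 0, 0.8],
    [0, -0.9, -0.4, 0, 0, 0, 0.8],
    [0, -0.9, 0, 0, 0, 0, 0.8],
    [0, -0.9, 0, 0, 0, 0, 0.8],
    [0, -0.9, 0, 0, 0, 0, 0.8]
  ]
}}

```text
time: 21.3
tool_pos: [508.3, 39.7, 321.9]
tcp_rot: [-180.0, 0.1, -171.6]
ft_force: [-0.8, 0.8, -0.1]
finger_gap: 68.4
grip_force: 0.0
```

{"method": "apply_moves", "body": {
  "deltas": [
    [-0.1, -0.9, 0, 0, 0, 0, 0.8],
    [-0.1, -0.9, 0, 0, 0, 0, 0.8],
    [-0.1, -0.9, 0, 0, 0, 0, 0.8],
    [-0.1, -0.9, 0, 0, 0, 0, 0.8],
    [-0.1, -0.9, 0, 0, 0, 0, 0.8],
    [0, -0.9, 0, 0, 0, 0, 0.8],
    [0, 0, 0, 0, 0, 0, 0.8],
    [0, 0, 0, 0, 0, 0, 0.8]
  ]
}}

```text
time: 22.3
tool_pos: [546.8, -117.1, 321.4]
tcp_rot: [180.0, 0.0, -171.6]
ft_force: [-0.5, 0.5, -0.5]
finger_gap: 68.4
grip_force: 0.0
```

```bash
python3 - <<'E'
from h import *
np.set_printoptions(precision=1,suppress=True)
c=look("w5"); s=sense();print(s["tool_pos"],s["tcp_rot"])
cv2.imwrite("pics/top1.png",snapshot("top")[:,:,::-1])
np.savez("w5.npz",o=c[2],R=c[3])
E
```

```text
[ 546.8 -116.8  321.3] [ 180.     0.  -171.5]
```

View pics/w5.png

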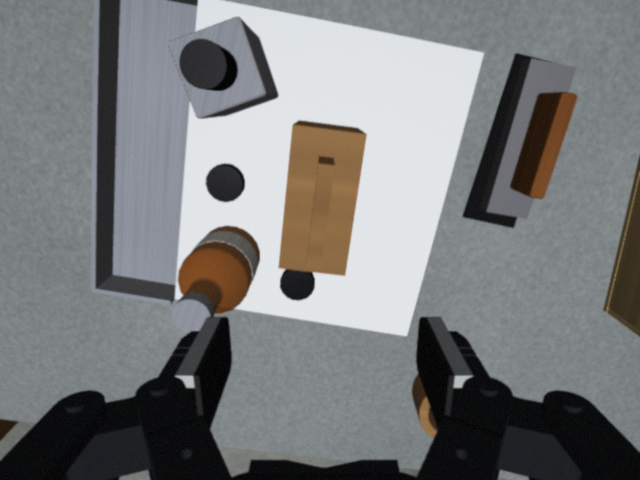

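```bash
python3 - <<'E'
from h import *
np.set_printoptions(precision=1,suppress=True)
f=np.load("w5.npz"); k=cam("wrist"); c=(k[0],k[1],f["o"],f["R"])
p=onz(c,[(292,126),(365,134),(345,275),(280,267)],130); print(p,p.mean(0),[np.linalg.norm(p[i]-p[i-1]) for i in range(4)],[np.degrees(np.arctan2(*(p[i]-p[j])[1::-1])) for i,j in((2,1),(3,0))])
r=onz(c,[(319,164),(334,165),(325,262),(308,262)],175);print(r,r.mean(0))
m=cv2.cvtColor(rd("top1"),cv2.COLOR_BGR2HSV); m=((m[...,1]>90)&(m[...,2]>40)).astype(np.uint8)
print(np.median(cv2.cvtColor(rd("w5"),cv2.COLOR_BGR2GRAY)[200:240,300:345],axis=0).astype(int))
E
```

```text
[[ 486.5 -150.5  130. ]
 [ 484.   -91.7  130. ]
 [ 607.1  -87.7  130. ]
 [ 608.  -146.   130. ]] [ 546.4 -119.   130. ] [np.float64(121.57382633095528), np.float64(58.833441349174485), np.float64(123.10218917215266), np.float64(58.35640891418935)] [np.float64(1.8715894503959645), np.float64(2.099066226633906)]
[[ 507.2 -125.2  175. ]
 [ 506.3 -114.5  175. ]
 [ 580.6 -109.9  175. ]
 [ 582.5 -122.8  175. ]] [ 544.1 -118.1  175. ]
[113 113 114 113 114 113 113 114 114 113 112 111 110 110 111 111 110 111
 111 111 111 111 110 110 110 110 110 111 111 111 113 114 113 114 114 114
 113 114 114 114 114 113 113 114 113]
```

{"method": "apply_moves", "body": {
  "deltas": [
    [0, 0, 0, 0, 0, 0.71, 0.8],
    [0, 0, 0.5, 0, 0, 0.71, 0.8],
    [0.02, -0.07, 1, 0, 0, 0, 0.8],
    [0, 0, 1, 0, 0, 0, 0.8],
    [0, 0, 1, 0, 0, 0, 0.6],
    [0, 0, 1, 0, 0, 0, 0.5],
    [0, 0, 0.9, 0, 0, 0, 0.4],
    [0, 0, 0.1, 0, 0, 0, 0.4]
  ]
}}

```text
time: 23.4
tool_pos: [544.6, -118.3, 153.5]
tcp_rot: [179.9, -0.2, -178.0]
ft_force: [-0.5, -0.3, -0.5]
finger_gap: 34.0
grip_force: 0.0
```

{"method": "apply_moves", "body": {
  "deltas": [
    [0, 0, 0, 0, 0, 0, 0.2],
    [0, 0, 0, 0, 0, 0, 0],
    [0, 0, 0, 0, 0, 0, 0],
    [0, 0, 0, 0, 0, 0, 0],
    [0, 0, 0, 0, 0, 0, 0],
    [0, 0, 0, 0, 0, 0, 0]
  ]
}}

```text
time: 24.15
tool_pos: [547.3, -120.2, 157.3]
tcp_rot: [-179.9, 0.2, -178.1]
ft_force: [0.4, -1.4, 5.9]
finger_gap: 10.1
grip_force: 40.0
```

```bash
python3 - <<'E'
from h import *
s=sense();print(s["tool_pos"],s["tcp_rot"],s["finger_gap"],goto([489.7,355.7,245],-171.6))
E
```

```text
[ 547.2538433  -120.19014651  157.28193053] [-1.79926388e+02  1.58027199e-01 -1.78074526e+02] 10.134735105634826 (array([ 1.38, 15.91, -2.95]), np.float64(-1.41))
```

{"method": "apply_moves", "body": {
  "deltas": [
    [0, 0, -0.3, 0, 0, 0, 0],
    [0, 0, -0.7, 0, 0, 0, 0],
    [0, 0, -1, 0, 0, 0, 0],
    [0, 0, -1, 0, 0, 0, 0],
    [0, 0, -1, 0, 0, -0.7, 0],
    [0, 0.4, -1, 0, 0, -0.71, 0],
    [0, 0.8, 0, 0, 0, 0, 0],
    [0, 0.9, 0, 0, 0, 0, 0]
  ]
}}

```text
time: 25.15
tool_pos: [537.2, -56.6, 305.9]
tcp_rot: [180.0, -0.0, -171.6]
ft_force: [0.4, 0.9, -3.8]
finger_gap: 10.0
grip_force: 39.0
```

{"method": "apply_moves", "body": {
  "deltas": [
    [-0.05, 0.9, 0, 0, 0, 0, 0],
    [-0.05, 0.9, 0, 0, 0, 0, 0],
    [-0.05, 0.9, 0, 0, 0, 0, 0],
    [-0.05, 0.9, 0, 0, 0, 0, 0],
    [-0.05, 0.9, 0, 0, 0, 0, 0],
    [-0.05, 0.9, 0, 0, 0, 0, 0],
    [-0.05, 0.9, 0, 0, 0, 0, 0],
    [-0.05, 0.9, 0, 0, 0, 0, 0]
  ]
}}

```text
time: 26.15
tool_pos: [517.2, 159.1, 305.3]
tcp_rot: [180.0, -0.1, -171.6]
ft_force: [1.3, -0.6, -2.2]
finger_gap: 9.7
grip_force: 39.1
```

{"method": "apply_moves", "body": {
  "deltas": [
    [0, 0.9, 0, 0, 0, 0, 0],
    [0, 0.9, 0, 0, 0, 0, 0],
    [0, 0.9, 0, 0, 0, 0, 0],
    [0, 0.9, 0, 0, 0, 0, 0],
    [0, 0.9, 0, 0, 0, 0, 0],
    [0, 0.9, 0, 0, 0, 0, 0],
    [0, 0.9, 0, 0, 0, 0, 0],
    [0, 0.4, 0, 0, 0, 0, 0]
  ]
}}

```text
time: 27.15
tool_pos: [487.7, 358.2, 305.0]
tcp_rot: [-180.0, -0.1, -171.5]
ft_force: [0.2, 0.6, -3.1]
finger_gap: 9.9
grip_force: 39.0
```

{"method": "apply_moves", "body": {
  "deltas": [
    [0, 0, 0, 0, 0, 0, 0],
    [0, 0, 0, 0, 0, 0, 0]
  ]
}}

```text
time: 27.4
tool_pos: [488.8, 356.2, 305.6]
tcp_rot: [-180.0, -0.0, -171.6]
ft_force: [0.4, 0.2, -3.2]
finger_gap: 9.4
grip_force: 39.1
```

```bash
python3 - <<'E'
from h import *
np.set_printoptions(precision=1,suppress=True)
c=look("w6");np.savez("w6.npz",o=c[2],R=c[3])
s=sense();print(s["tool_pos"],s["tcp_rot"],s["finger_gap"],goto([489.7,355.7,133.3],-171.6)[0].tolist())
E
```

```text
[488.9 356.1 305.7] [-180.    -0.  -171.7] 9.691466898482748 [-0.02, -0.02, 5.75]
```

View pics/w6.png

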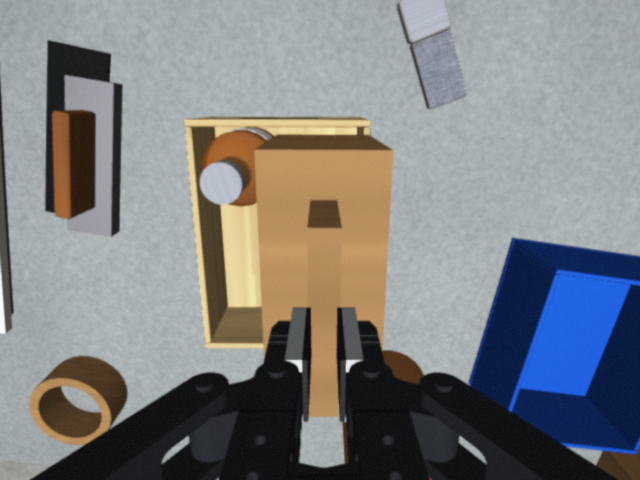

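```bash
python3 - <<'E'
from h import *
np.set_printoptions(precision=1,suppress=True)
f=np.load("w6.npz"); k=cam("wrist"); c=(k[0],k[1],f["o"],f["R"])
print(disc(c,"w6",[473,277.5,156],lo=100,hi=220,sat=60)[2:])
p=onz(c,[(186,119.5),(369,119.5),(207,348)],90)
a=np.radians(8.4);R=np.array([[np.cos(a),-np.sin(a)],[np.sin(a),np.cos(a)]])
print(p,(p[:,:2]-[535,323])@R)
E
```

```text
(array([473.7, 278.2, 156. ]), np.float64(31.63522201096804), np.float64(31.85826787859842))
[[437.3 231.1  90. ]
 [414.8 385.3  90. ]
 [658.4 262.2  90. ]] [[-110.   -76.7]
 [-109.8   79.2]
 [ 113.2  -78.2]]
```

{"method": "apply_moves", "body": {
  "deltas": [
    [-0.06, 0, 0.4, 0, 0, 0, 0],
    [0, 0, 0.9, 0, 0, 0, 0],
    [0, 0, 0.9, 0, 0, 0, 0],
    [0, 0, 0.9, 0, 0, 0, 0],
    [0, 0, 0.9, 0, 0, 0, 0],
    [0, 0, 0.9, 0, 0, 0, 0],
    [0, 0, 0.5, 0, 0, 0, 0],
    [0, 0, 0.15, 0, 0, 0, 0]
  ]
}}

```text
time: 28.45
tool_pos: [489.9, 356.7, 137.8]
tcp_rot: [-180.0, -0.1, -171.6]
ft_force: [0.3, 0.2, -2.4]
finger_gap: 9.6
grip_force: 39.1
```

{"method": "apply_moves", "body": {
  "deltas": [
    [0, 0, 0.05, 0, 0, 0, 0],
    [0, 0, 0.05, 0, 0, 0, 0],
    [0, 0, 0.03, 0, 0, 0, 0],
    [0, 0, 0.03, 0, 0, 0, 0],
    [0, 0, 0, 0, 0, 0, 0]
  ]
}}

```text
time: 29.08
tool_pos: [490.4, 357.4, 134.5]
tcp_rot: [180.0, 0.0, -171.6]
ft_force: [0.0, -0.3, -4.0]
finger_gap: 9.7
grip_force: 39.1
```

{"method": "apply_moves", "body": {
  "deltas": [
    [0, 0, 0.03, 0, 0, 0, 0],
    [0, 0, 0.02, 0, 0, 0, 0],
    [0, 0, 0, 0, 0, 0, 0.2],
    [0, 0, 0, 0, 0, 0, 0.4],
    [0, 0, -0.3, 0, 0, 0, 0.4],
    [0, 0, -1, 0, 0, 0, 0.4],
    [0, 0, -1, 0, 0, 0, 0.6],
    [0, 0, -1, 0, 0, 0, 0.8]
  ]
}}

```text
time: 30.08
tool_pos: [490.5, 357.4, 233.7]
tcp_rot: [180.0, 0.0, -171.6]
ft_force: [-0.3, 0.2, -0.3]
finger_gap: 67.7
grip_force: 0.0
```

{"method": "apply_moves", "body": {
  "deltas": [
    [-0.1, -0.9, -0.9, 0, 0, 0, 1],
    [-0.1, -0.9, -0.6, 0, 0, 0, 1],
    [-0.1, -0.9, -0.6, 0, 0, 0, 1],
    [-0.1, -0.9, -0.6, 0, 0, 0, 1],
    [-0.1, -0.9, -0.2, 0, 0, 0, 1],
    [-0.1, -0.9, 0, 0, 0, 0, 1],
    [-0.1, -0.9, 0, 0, 0, 0, 1],
    [-0.1, -0.9, 0, 0, 0, 0, 1]
  ]
}}

```text
time: 31.08
tool_pos: [546.0, 146.3, 319.9]
tcp_rot: [180.0, 0.1, -171.6]
ft_force: [0.7, -0.5, 0.7]
finger_gap: 85.3
grip_force: 0.0
```

{"method": "apply_moves", "body": {
  "deltas": [
    [-0.1, -1, 0, 0, 0, 0, 1],
    [-0.1, -1, 0, 0, 0, 0, 1],
    [-0.1, -1, 0, 0, 0, 0, 1],
    [-0.1, -1, 0, 0, 0, 0, 1],
    [-0.1, -1, 0, 0, 0, 0, 1],
    [-0.1, -1, 0, 0, 0, 0, 1],
    [-0.1, -1, 0, 0, 0, 0, 1],
    [-0.1, -1, 0, 0, 0, 0, 1]
  ]
}}

```text
time: 32.08
tool_pos: [604.7, -87.7, 319.8]
tcp_rot: [-180.0, 0.1, -171.6]
ft_force: [0.2, 1.2, 0.6]
finger_gap: 85.3
grip_force: 0.0
```

{"method": "apply_moves", "body": {
  "deltas": [
    [-0.1, -1, 0, 0, 0, 0, 1],
    [-0.1, -1, 0, 0, 0, 0, 1],
    [-0.2, -1, 0, 0, 0, 0, 1],
    [-0.2, -1, 0, 0, 0, 0, 1],
    [0, 0, 0, 0, 0, 0, 1],
    [0, 0, 0, 0, 0, 0, 1]
  ]
}}

```text
time: 32.83
tool_pos: [639.8, -202.4, 319.3]
tcp_rot: [180.0, 0.0, -171.6]
ft_force: [-0.5, 0.7, 0.3]
finger_gap: 85.4
grip_force: 0.0
```

```bash
python3 - <<'E'
from h import *
np.set_printoptions(precision=2,suppress=True)
c=look("w7"); s=sense();print(s["tool_pos"],s["tcp_rot"])
r=disc(c,"w7",[640.9,-210,180],lo=100,hi=220,sat=50); print(r); print(disc(c,"w7",[640.9,-210,180],lo=0,hi=220,sat=50)[2:])
print(goto([r[2][0]-.5,r[2][1],154],-171.6))
E
```

```text
[ 639.83 -202.    319.42] [ 179.99    0.03 -171.57]
(array([311.44, 221.24]), array([ 293,  200,   42,   42, 1433], dtype=int32), array([ 640.13, -208.59,  180.  ]), np.float64(30.599961511788877), np.float64(31.68188120392124))
(array([ 639.01, -208.75,  180.  ]), np.float64(30.564781236946203), np.float64(33.8686388968158))
(array([ 0.04, -0.22,  5.51]), np.float64(0.01))
```

{"method": "apply_moves", "body": {
  "deltas": [
    [0.03, -0.22, 0.6, 0, 0, 0, 1],
    [0, 0, 1, 0, 0, 0, 1],
    [0, 0, 1, 0, 0, 0, 0.9],
    [0, 0, 1, 0, 0, 0, 0.8],
    [0, 0, 1, 0, 0, 0, 0.7],
    [0, 0, 0.9, 0, 0, 0, 0.6],
    [0, 0, 0, 0, 0, 0, 0.5]
  ]
}}

```text
time: 33.75
tool_pos: [637.3, -208.2, 149.6]
tcp_rot: [179.8, -0.3, -171.6]
ft_force: [-0.5, 1.3, -0.2]
finger_gap: 42.5
grip_force: 0.0
```

{"method": "apply_moves", "body": {
  "deltas": [
    [0, 0, 0, 0, 0, 0, 0],
    [0, 0, 0, 0, 0, 0, 0],
    [0, 0, 0, 0, 0, 0, 0],
    [0, 0, 0, 0, 0, 0, 0],
    [0, 0, 0, 0, 0, 0, 0]
  ]
}}

```text
time: 34.38
tool_pos: [640.1, -209.6, 154.3]
tcp_rot: [-180.0, 0.0, -171.6]
ft_force: [0.2, -0.4, -1.7]
finger_gap: 26.8
grip_force: 39.7
```

```bash
python3 - <<'E'
from h import *
s=sense();print(s["tool_pos"],s["finger_gap"],goto([545.2,288,250],-171.6))
E
```

```text
[ 640.08901601 -209.60167863  154.32718471] 26.82072394509962 (array([ 0.71, 16.87, -3.19]), np.float64(-0.0))
```

{"method": "apply_moves", "body": {
  "deltas": [
    [0, 0, -0.3, 0, 0, 0, 0],
    [0, 0, -0.7, 0, 0, 0, 0],
    [0, 0, -1, 0, 0, 0, 0],
    [0, 0, -1, 0, 0, 0, 0],
    [0, 0.5, -0.2, 0, 0, 0, 0],
    [0.05, 0.87, 0, 0, 0, 0, 0],
    [0.05, 0.9, 0, 0, 0, 0, 0],
    [0.05, 0.9, 0, 0, 0, 0, 0]
  ]
}}

```text
time: 35.38
tool_pos: [620.8, -113.9, 249.1]
tcp_rot: [180.0, -0.1, -171.6]
ft_force: [-1.4, 0.0, -3.2]
finger_gap: 26.3
grip_force: 39.8
```

{"method": "apply_moves", "body": {
  "deltas": [
    [0.05, 0.9, 0, 0, 0, 0, 0],
    [0.05, 0.9, 0, 0, 0, 0, 0],
    [0.05, 0.9, 0, 0, 0, 0, 0],
    [0.05, 0.9, 0, 0, 0, 0, 0],
    [0.05, 0.9, 0, 0, 0, 0, 0],
    [0.05, 0.9, 0, 0, 0, 0, 0],
    [0.05, 0.9, 0, 0, 0, 0, 0],
    [0.05, 0.9, 0, 0, 0, 0, 0]
  ]
}}

```text
time: 36.38
tool_pos: [576.8, 97.9, 249.3]
tcp_rot: [180.0, -0.1, -171.6]
ft_force: [-0.1, 0.8, -3.4]
finger_gap: 27.2
grip_force: 39.8
```

{"method": "apply_moves", "body": {
  "deltas": [
    [0.05, 0.9, 0, 0, 0, 0, 0],
    [0.05, 0.9, 0, 0, 0, 0, 0],
    [0.06, 0.9, 0, 0, 0, 0, 0],
    [0, 0.9, 0, 0, 0, 0, 0],
    [0, 0.9, 0, 0, 0, 0, 0],
    [0, 0.9, 0, 0, 0, 0, 0],
    [0, 0.9, 0, 0, 0, 0, 0],
    [0, 0.2, 0, 0, 0, 0, 0]
  ]
}}

```text
time: 37.38
tool_pos: [543.1, 290.4, 249.2]
tcp_rot: [180.0, -0.1, -171.4]
ft_force: [-0.3, -0.5, -3.0]
finger_gap: 26.8
grip_force: 39.9
```

{"method": "apply_moves", "body": {
  "deltas": [
    [0, 0, 0, 0, 0, 0, 0],
    [0, 0, 0, 0, 0, 0, 0]
  ]
}}

```text
time: 37.62
tool_pos: [544.8, 287.5, 249.7]
tcp_rot: [-180.0, -0.0, -171.6]
ft_force: [0.6, -1.4, -2.3]
finger_gap: 27.2
grip_force: 39.9
```

```bash
python3 - <<'E'
from h import *
np.set_printoptions(precision=1,suppress=True)
c=look("w8"); s=sense();print(s["tool_pos"],s["finger_gap"],goto([545.2,288,130.3],-171.6)[0].tolist())
np.savez("w8.npz",o=c[2],R=c[3])
print(disc(c,"w8",[473.7,278.2,156],lo=100,hi=220,sat=60)[2:])
E
```

```text
[544.9 287.3 249.8] 27.03170792152772 [-0.01, 0.02, 3.98]
(array([473.6, 278.5, 156. ]), np.float64(31.004781867936842), np.float64(31.025525772798105))
```

View pics/w8.png

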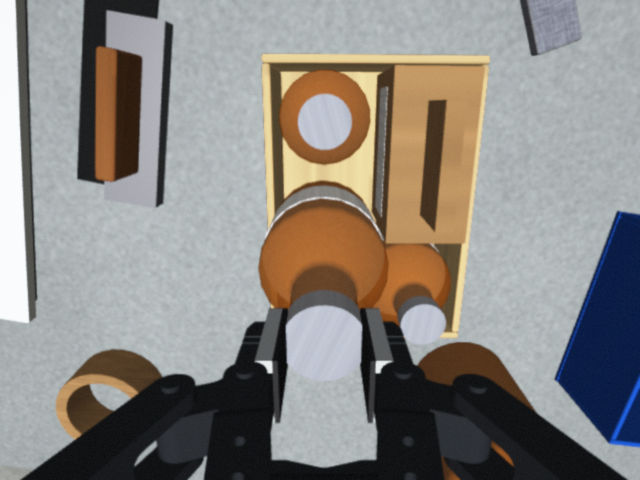

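{"method": "apply_moves", "body": {
  "deltas": [
    [-0.02, 0.02, 0.4, 0, 0, 0, 0],
    [0, 0, 0.9, 0, 0, 0, 0],
    [0, 0, 0.9, 0, 0, 0, 0],
    [0, 0, 0.9, 0, 0, 0, 0],
    [0, 0, 0.5, 0, 0, 0, 0],
    [0, 0, 0.15, 0, 0, 0, 0],
    [0, 0, 0.05, 0, 0, 0, 0],
    [0, 0, 0.04, 0, 0, 0, 0]
  ]
}}

```text
time: 38.67
tool_pos: [546.2, 289.1, 136.0]
tcp_rot: [180.0, 0.1, -171.6]
ft_force: [0.7, -0.2, -3.6]
finger_gap: 26.5
grip_force: 39.8
```

{"method": "apply_moves", "body": {
  "deltas": [
    [0, 0, 0.04, 0, 0, 0, 0],
    [0, 0, 0.03, 0, 0, 0, 0],
    [0, 0, 0.03, 0, 0, 0, 0],
    [0, 0, 0.02, 0, 0, 0, 0],
    [0, 0, 0, 0, 0, 0, 0]
  ]
}}

```text
time: 39.3
tool_pos: [545.4, 288.7, 131.0]
tcp_rot: [-180.0, -0.0, -171.6]
ft_force: [-1.1, -0.3, -4.4]
finger_gap: 27.0
grip_force: 39.8
```

{"method": "apply_moves", "body": {
  "deltas": [
    [0, 0, 0.03, 0, 0, 0, 0],
    [0, 0, 0, 0, 0, 0, 0.2],
    [0, 0, 0, 0, 0, 0, 0.45],
    [0, 0, -0.3, 0, 0, 0, 0.5],
    [0, 0, -1, 0, 0, 0, 0.5],
    [0, 0, -1, 0, 0, 0, 0.6],
    [0, 0, -1, 0, 0, 0, 0.8],
    [0.3, -0.9, -1, 0, 0, 0, 1]
  ]
}}

```text
time: 40.3
tool_pos: [540.5, 261.8, 261.3]
tcp_rot: [180.0, 0.1, -171.5]
ft_force: [1.1, 0.5, -0.1]
finger_gap: 83.5
grip_force: 0.0
```

{"method": "apply_moves", "body": {
  "deltas": [
    [0.33, -0.95, -0.5, 0, 0, 0, 1],
    [0.33, -0.95, -0.5, 0, 0, 0, 1],
    [0.33, -0.95, -0.5, 0, 0, 0, 1],
    [0.33, -0.95, -0.5, 0, 0, 0, 1],
    [0.33, -0.95, 0, 0, 0, 0, 1],
    [0.33, -0.95, 0, 0, 0, 0, 1],
    [0.33, -0.95, 0, 0, 0, 0, 1],
    [0.33, -0.95, 0, 0, 0, 0, 1]
  ]
}}

```text
time: 41.3
tool_pos: [495.3, 22.7, 320.5]
tcp_rot: [-180.0, 0.1, -171.6]
ft_force: [-0.1, 0.9, 0.3]
finger_gap: 85.0
grip_force: 0.0
```

{"method": "apply_moves", "body": {
  "deltas": [
    [0.33, -0.95, 0, 0, 0, 0, 1],
    [0.33, -0.95, 0, 0, 0, 0, 1],
    [0.33, -0.95, 0, 0, 0, 0, 1],
    [0.33, -0.95, 0, 0, 0, 0, 1],
    [0.33, -0.95, 0, 0, 0, 0, 1],
    [0.33, -0.95, 0, 0, 0, 0, 1],
    [0.33, -0.9, 0, 0, 0, 0, 1],
    [0.33, -0.8, 0, 0, 0, 0, 1]
  ]
}}

```text
time: 42.3
tool_pos: [449.3, -208.7, 320.5]
tcp_rot: [-179.9, 0.1, -171.6]
ft_force: [-0.7, -0.5, -0.1]
finger_gap: 85.3
grip_force: 0.0
```

{"method": "apply_moves", "body": {
  "deltas": [
    [0, 0, 0, 0, 0, 0, 1],
    [0, 0, 0, 0, 0, 0, 1]
  ]
}}

```text
time: 42.55
tool_pos: [449.7, -207.2, 319.9]
tcp_rot: [-180.0, 0.1, -171.6]
ft_force: [-0.6, 0.7, 0.5]
finger_gap: 85.4
grip_force: 0.0
```

```bash
python3 - <<'E'
from h import *
np.set_printoptions(precision=2,suppress=True)
c=look("w9"); s=sense();print(s["tool_pos"],s["tcp_rot"]);np.savez("w9.npz",o=c[2],R=c[3])
print(disc(c,"w9",[450.9,-210.1,170],lo=0,hi=60,sat=255))
E
```

```text
[ 449.8  -206.93  319.8 ] [-179.98    0.05 -171.57]
(array([318.14, 218.43]), array([ 294,  190,   41,   50, 1650], dtype=int32), array([ 448.34, -213.61,  170.  ]), np.float64(30.794034850325477), np.float64(38.71588120003412))
```

View pics/w9.png

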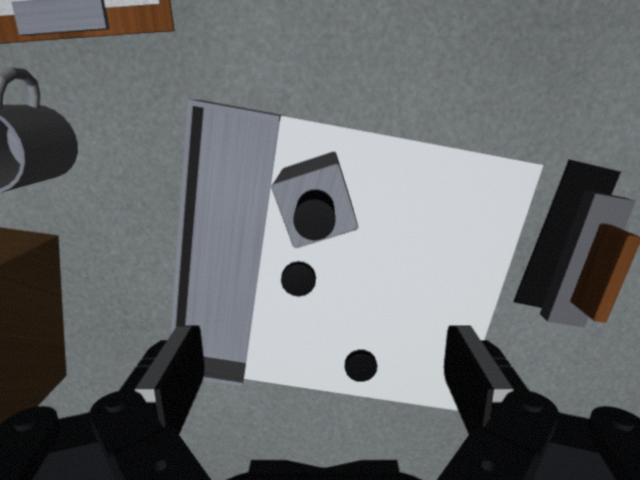

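```bash
python3 - <<'E'
from h import *
np.set_printoptions(precision=1,suppress=True)
f=np.load("w9.npz"); k=cam("wrist"); c=(k[0],k[1],f["o"],f["R"])
p=onz(c,[(273,187.5),(340,165),(357.5,228),(296,247.5)],130)
print(p[:,:2].tolist(),p.mean(0),[np.linalg.norm(p[i]-p[i-1]) for i in range(4)],[np.degrees(np.arctan2(*(p[i]-p[i-1])[1::-1]))%90 for i in range(4)])
r=onz(c,[(314.5,219.3)],170);print(r,goto(r[0]*[1,1,0]+[0,0,145]))
for n,g in(("cap1",[659,-128,42]),("cap2",[557,-218,42])): print(n,disc(c,"w9",g,lo=0,hi=60,sat=255,win=30)[2:])
E
```

```text
[[440.68311714397385, -249.9972265434152], [414.19887342724013, -197.81873054003995], [464.9381727606515, -174.4855616030224], [490.1852777487532, -224.42394596177064]] [ 452.5 -211.7  130. ] [np.float64(55.71765056289513), np.float64(58.51504601742697), np.float64(55.84723152931507), np.float64(55.957649545368675)] [np.float64(27.32130060772664), np.float64(26.910986650222767), np.float64(24.69599088966661), np.float64(26.81956897298378)]
[[ 452.  -212.7  170. ]] (array([-0. , -0.2,  5.8]), 0)
cap1 (array([ 657.8, -130.4,   42. ]), np.float64(36.15562335176409), np.float64(43.723497995124774))
cap2 (array([ 556.1, -219.3,   42. ]), np.float64(36.89282003656817), np.float64(39.98999217890342))
```

{"method": "apply_moves", "body": {
  "deltas": [
    [-0.05, -0.19, 0, 0, 0, 0, 1],
    [0, 0, 0.5, 0, 0, -0.98, 1],
    [0, 0, 0.6, 0, 0, -0.98, 1],
    [0, 0, 0.9, 0, 0, -0.98, 1],
    [0, 0, 0.9, 0, 0, -0.98, 0.9],
    [0, 0, 0.9, 0, 0, 0, 0.8],
    [0, 0, 0.9, 0, 0, 0, 0.7],
    [0, 0, 0.9, 0, 0, 0, 0.6]
  ]
}}

```text
time: 43.6
tool_pos: [452.1, -212.6, 150.4]
tcp_rot: [-180.0, 0.0, -153.6]
ft_force: [0.2, 0.1, 0.4]
finger_gap: 50.9
grip_force: 0.0
```

{"method": "apply_moves", "body": {
  "deltas": [
    [0, 0, 0, 0, 0, 0, 0.5],
    [0, 0, 0, 0, 0, 0, 0.4],
    [0, 0, 0, 0, 0, 0, 0],
    [0, 0, 0, 0, 0, 0, 0],
    [0, 0, 0, 0, 0, 0, 0],
    [0, 0, 0, 0, 0, 0, 0]
  ]
}}

```text
time: 44.35
tool_pos: [454.7, -214.5, 157.2]
tcp_rot: [-179.6, 0.3, -153.6]
ft_force: [-5.0, 3.6, 23.1]
finger_gap: -0.1
grip_force: 11.5
```

```bash
python3 - <<'E'
from h import *
s=sense();print(s["tool_pos"],s["tcp_rot"],s["finger_gap"],s["joint_pos"])
E
```

```text
[ 454.68762219 -214.47981661  157.20185006] [-179.5974142     0.27144904 -153.61634866] -0.12096774725773761 [-3.11084855e+01 -6.23007036e+00  1.05232154e+02  1.27314125e-02
  8.05125294e+01 -1.47493228e+02]
```

```bash
python3 - <<'E'
from h import *
look("w10"); cv2.imwrite("pics/s10.png",snapshot("scene")[:,:,::-1])
cv2.imwrite("pics/m.png",np.hstack([cv2.resize(rd("w10"),(400,300)),cv2.resize(rd("s10")[150:300,200:400],(400,300))]))
E
```

```text
(no output)
```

View pics/m.png

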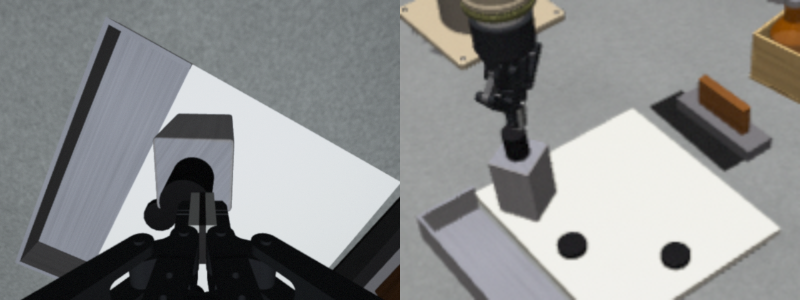

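{"method": "apply_moves", "body": {
  "deltas": [
    [0, 0, -0.3, 0, 0, 0, 0],
    [0, 0, -0.7, 0, 0, 0, 0],
    [0, 0, -1, 0, 0, 0, 0],
    [0, 0, -1, 0, 0, 0, 1],
    [0, 0, -1, 0, 0, 0, 1],
    [0, 0, -1, 0, 0, 0, 1],
    [0, 0, -0.5, 0, 0, 0, 1],
    [0, 0, 0, 0, 0, 0, 1]
  ]
}}

```text
time: 45.45
tool_pos: [452.4, -213.3, 317.6]
tcp_rot: [-179.9, 0.1, -153.6]
ft_force: [0.1, 0.2, -0.0]
finger_gap: 85.4
grip_force: 0.0
```

{"method": "apply_moves", "body": {
  "deltas": [
    [0, 0, 0, 0, 0, 0, 1]
  ]
}}

```text
time: 45.58
tool_pos: [451.4, -212.8, 314.9]
tcp_rot: [179.9, -0.1, -153.6]
ft_force: [-0.2, 0.1, -0.3]
finger_gap: 85.5
grip_force: 0.0
```

```bash
python3 - <<'E'
from h import *
c=look("w11");np.savez("w11.npz",o=c[2],R=c[3]); s=sense(); print(s["tool_pos"],s["tcp_rot"])
cv2.imwrite("pics/m2.png",cv2.resize(rd("w11")[60:360,120:520],(800,600)))
E
```

```text
[ 451.29896625 -212.70416907  314.58321783] [ 1.79883304e+02 -7.62056964e-02 -1.53632721e+02]
```

View pics/m2.png

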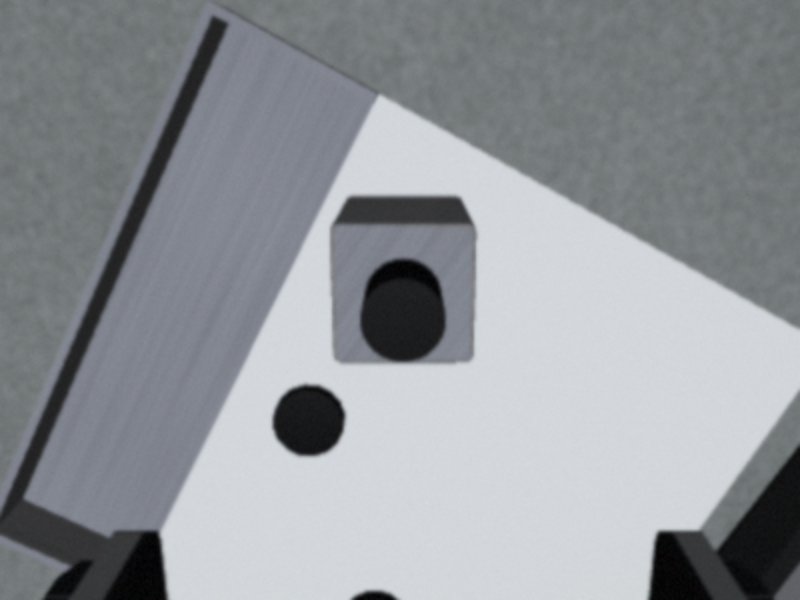

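```bash
python3 - <<'E'
from h import *
np.set_printoptions(precision=1,suppress=True)
f=np.load("w11.npz"); k=cam("wrist"); c=(k[0],k[1],f["o"],f["R"])
r=onz(c,[(321.4,219.3)],170);print(r)
p=onz(c,[(285.5,172.5),(357.2,172.5),(357,240.7),(287.3,240.7)],130); print(p.mean(0),[np.degrees(np.arctan2(*(p[i]-p[i-1])[1::-1]))%90 for i in range(4)])
print(goto([r[0][0],r[0][1],160]))
E
```

```text
[[ 451.7 -213.1  170. ]]
[ 452.1 -212.7  130. ] [np.float64(26.307219723558546), np.float64(26.38052752035601), np.float64(27.646286381377813), np.float64(26.368569225620384)]
(array([-0. , -0. ,  5.2]), 0)
```

{"method": "apply_moves", "body": {
  "deltas": [
    [0, 0, 0.6, 0, 0, 0, 1],
    [0, 0, 0.9, 0, 0, 0, 1],
    [0, 0, 0.9, 0, 0, 0, 1],
    [0, 0, 0.9, 0, 0, 0, 0.9],
    [0, 0, 0.9, 0, 0, 0, 0.8],
    [0, 0, 0.8, 0, 0, 0, 0.7],
    [0, 0, 0.2, 0, 0, 0, 0.6],
    [0, 0, 0, 0, 0, 0, 0.5]
  ]
}}

```text
time: 46.62
tool_pos: [451.2, -212.7, 159.4]
tcp_rot: [179.9, -0.1, -153.6]
ft_force: [-0.2, -0.6, 1.2]
finger_gap: 43.0
grip_force: 0.0
```

{"method": "apply_moves", "body": {
  "deltas": [
    [0, 0, 0, 0, 0, 0, 0.45],
    [0, 0, 0, 0, 0, 0, 0.42],
    [0, 0, 0, 0, 0, 0, 0.4]
  ]
}}

```text
time: 47.0
tool_pos: [452.2, -213.2, 160.9]
tcp_rot: [-179.9, 0.0, -153.6]
ft_force: [-1.1, 0.1, 0.3]
finger_gap: 34.4
grip_force: 0.0
```

```bash
python3 - <<'E'
from h import *
look("w12"); s=sense(); print(s["tool_pos"],s["tcp_rot"],s["finger_gap"],s["ft_force"])
cv2.imwrite("pics/m3.png",rd("w12")[160:460,120:520])
E
```

```text
[ 452.07692978 -213.14655907  160.71527198] [-1.79956008e+02  2.62106324e-02 -1.53630321e+02] 34.03237154902377 [ 0.5779704  -0.20454048 -0.39814916]
```

View pics/m3.png

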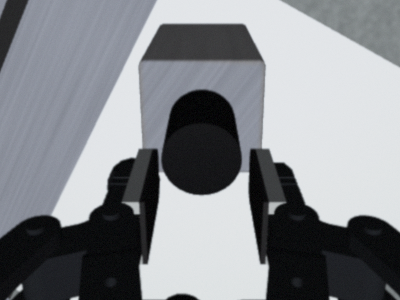

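```bash
python3 - <<'E'
from h import *
np.set_printoptions(precision=1,suppress=True)
c=cam("wrist"); s=sense(); R=Ro.from_euler("xyz",s["tcp_rot"],degrees=True).as_matrix()
for z in(-24,-13,-5,0,14,27):
    print(z,*[proj(c,s["tool_pos"]+R@[x,0,z])[0]-[120,160] for x in(-11,0,11)])
print(proj(c,[451.9,-213,170])-[120,160])
E
```

```text
-24 [200.9 205. ] [200.9 179. ] [200.8 151.7]
-13 [201.1 188.7] [201. 164.] [201.  138.2]
-5 [201.2 178.1] [201.1 154.3] [201.1 129.4]
0 [201.2 171.9] [201.2 148.6] [201.2 124.3]
14 [201.4 156.3] [201.4 134.3] [201.3 111.4]
27 [201.5 143.5] [201.5 122.6] [201.5 101. ]
[[201.6 159.2]]
```

{"method": "apply_moves", "body": {
  "deltas": [
    [0, 0, 0, 0, 0, 0, 0.55],
    [0, 0, 0, 0, 0, 0, 0.6],
    [0, 0, 0.4, 0, 0, 0, 0.6],
    [0, 0, 0.4, 0, 0, 0, 0.6],
    [0, 0, 0.3, 0, 0, 0, 0.55],
    [0, 0, 0, 0, 0, 0, 0.5],
    [0, 0, 0, 0, 0, 0, 0.5]
  ]
}}

```text
time: 47.92
tool_pos: [451.9, -213.0, 127.3]
tcp_rot: [-180.0, 0.0, -153.6]
ft_force: [0.2, -0.8, 0.7]
finger_gap: 43.0
grip_force: 0.0
```

```bash
python3 - <<'E'
from h import *
look("w13"); s=sense(); print(s["tool_pos"],s["tcp_rot"],s["finger_gap"],s["ft_force"])
cv2.imwrite("pics/m4.png",np.hstack([rd("w13")[160:460,120:520],cv2.resize(snapshot("scene")[170:270,200:300,::-1],(300,300))]))
E
```

```text
[ 452.0968035  -213.15546845  127.60356109] [-1.79968417e+02  2.15384667e-02 -1.53630187e+02] 42.6188779187271 [0.04616666 0.12782065 0.12902433]
```

View pics/m4.png

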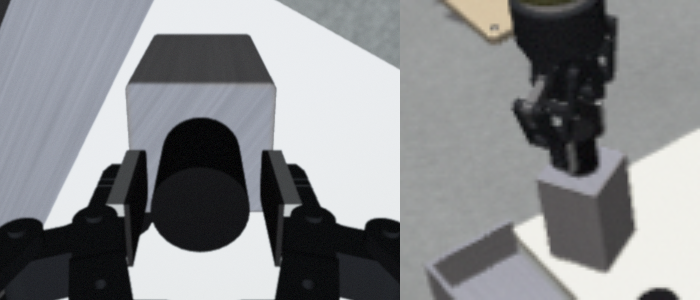

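{"method": "apply_moves", "body": {
  "deltas": [
    [0, 0, 0, 0, 0, 0, 0],
    [0, 0, 0, 0, 0, 0, 0],
    [0, 0, 0, 0, 0, 0, 0],
    [0, 0, 0, 0, 0, 0, 0]
  ]
}}

```text
time: 48.52
tool_pos: [452.3, -213.4, 127.9]
tcp_rot: [-179.9, 0.0, -153.6]
ft_force: [0.1, -1.2, 4.5]
finger_gap: 30.8
grip_force: 40.1
```

```bash
python3 - <<'E'
from h import *
s=sense();print(s["tool_pos"],s["tcp_rot"],s["finger_gap"],s["ft_force"],s["joint_pos"].round(1))
E
```

```text
[ 452.27847072 -213.38194353  127.87278354] [-1.79925966e+02  3.90407321e-02 -1.53636703e+02] 30.809665090378044 [ 0.07206676 -1.24427595  4.53817231] [ -31.1   -4.8  107.    -0.    77.7 -147.5]
```

{"method": "apply_moves", "body": {
  "deltas": [
    [0, 0, -0.3, 0, 0, 0, 0],
    [0, 0, -0.7, 0, 0, 0, 0],
    [0, 0, -1, 0, 0, 0, 0],
    [0, 0, -1, 0, 0, 0.98, 0],
    [0, 0, -0.5, 0, 0, 0.98, 0],
    [0, 0, 0, 0, 0, 0.98, 0],
    [0, 0, 0, 0, 0, 0.98, 0],
    [-0.3, 0.5, 0, 0, 0, 0, 0]
  ]
}}

```text
time: 49.52
tool_pos: [457.8, -196.6, 231.5]
tcp_rot: [179.9, -0.1, -171.7]
ft_force: [-0.1, -0.1, -3.2]
finger_gap: 30.6
grip_force: 40.3
```

{"method": "apply_moves", "body": {
  "deltas": [
    [-0.5, 0.9, 0, 0, 0, 0, 0],
    [-0.5, 0.9, 0, 0, 0, 0, 0],
    [-0.5, 0.9, 0, 0, 0, 0, 0],
    [-0.5, 0.9, 0, 0, 0, 0, 0],
    [-0.5, 0.9, 0, 0, 0, 0, 0],
    [-0.5, 0.9, 0, 0, 0, 0, 0],
    [-0.5, 0.9, 0, 0, 0, 0, 0],
    [-0.5, 0.9, 0, 0, 0, 0, 0]
  ]
}}

```text
time: 50.52
tool_pos: [545.3, 36.6, 231.6]
tcp_rot: [180.0, -0.1, -171.5]
ft_force: [0.4, 0.2, -4.1]
finger_gap: 31.1
grip_force: 40.3
```

{"method": "apply_moves", "body": {
  "deltas": [
    [-0.5, 0.9, 0, 0, 0, 0, 0],
    [-0.5, 0.9, 0, 0, 0, 0, 0],
    [-0.5, 0.9, 0, 0, 0, 0, 0],
    [-0.5, 0.9, 0, 0, 0, 0, 0],
    [-0.5, 0.9, 0, 0, 0, 0, 0],
    [-0.4, 0.9, 0, 0, 0, 0, 0],
    [-0.3, 0.9, 0, 0, 0, 0, 0],
    [0, 0.8, 0, 0, 0, 0, 0]
  ]
}}

```text
time: 51.52
tool_pos: [608.6, 261.1, 231.2]
tcp_rot: [180.0, -0.1, -171.5]
ft_force: [-0.3, -0.0, -3.7]
finger_gap: 31.0
grip_force: 40.3
```

{"method": "apply_moves", "body": {
  "deltas": [
    [0, 0.3, 0, 0, 0, 0, 0],
    [0, 0, 0, 0, 0, 0, 0],
    [0, 0, 0, 0, 0, 0, 0]
  ]
}}

```text
time: 51.9
tool_pos: [608.3, 267.1, 232.3]
tcp_rot: [-180.0, 0.0, -171.6]
ft_force: [-0.3, -0.5, -4.1]
finger_gap: 31.3
grip_force: 40.3
```

```bash
python3 - <<'E'
from h import *
np.set_printoptions(precision=2,suppress=True)
c=look("w14");np.savez("w14.npz",o=c[2],R=c[3])
cv2.imwrite("pics/top2.png",snapshot("top")[:,:,::-1])
s=sense();print(s["tool_pos"],s["tcp_rot"],s["finger_gap"],goto([613,294.4,104],-171.6))
for g in([473.5,278.3,156],[545.4,288.6,156],[594,365,151]):
    print(g,disc(c,"w14",g,lo=100,hi=220,sat=60)[2:])
E
```

```text
[608.41 267.03 232.38] [-179.99    0.01 -171.66] 30.869187799021823 (array([-0.28,  0.88,  4.28]), np.float64(-0.01))
[473.5, 278.3, 156] (array([499.66, 303.29, 156.  ]), np.float64(1.5443298737306632), np.float64(17.215412866076083))
[545.4, 288.6, 156] (array([558.54, 308.02, 156.  ]), np.float64(11.135308186410839), np.float64(11.714374119452836))
[594, 365, 151] (array([593.73, 364.31, 151.  ]), np.float64(48.329422935313076), np.float64(51.1520481728914))
```

{"method": "apply_moves", "body": {
  "deltas": [
    [-0.14, 0.44, 0, 0, 0, 0, 0],
    [-0.14, 0.44, 0, 0, 0, 0, 0],
    [0, 0, 0.3, 0, 0, 0, 0],
    [0, 0, 0.5, 0, 0, 0, 0],
    [0, 0, 0, 0, 0, 0, 0]
  ]
}}

```text
time: 52.62
tool_pos: [611.2, 294.6, 204.9]
tcp_rot: [-179.9, -0.3, -171.6]
ft_force: [-0.4, -0.7, -3.6]
finger_gap: 30.9
grip_force: 40.3
```

```bash
python3 - <<'E'
from h import *
np.set_printoptions(precision=2,suppress=True)
s=sense();print(s["tool_pos"],s["tcp_rot"],goto([613,294.4,104],-171.6))
E
```

```text
[611.21 294.55 204.89] [-179.93   -0.28 -171.61] (array([-0.07, -0.01,  3.36]), np.float64(-0.0))
```

{"method": "apply_moves", "body": {
  "deltas": [
    [-0.02, 0, 0.4, 0, 0, 0, 0],
    [0, 0, 0.6, 0, 0, 0, 0],
    [0, 0, 0.6, 0, 0, 0, 0],
    [0, 0, 0.6, 0, 0, 0, 0],
    [0, 0, 0.5, 0, 0, 0, 0],
    [0, 0, 0.3, 0, 0, 0, 0],
    [0, 0, 0.1, 0, 0, 0, 0],
    [0, 0, 0.05, 0, 0, 0, 0]
  ]
}}

```text
time: 53.62
tool_pos: [613.7, 295.6, 114.2]
tcp_rot: [180.0, 0.1, -171.6]
ft_force: [0.2, 0.3, -3.6]
finger_gap: 30.6
grip_force: 40.4
```

{"method": "apply_moves", "body": {
  "deltas": [
    [0, 0, 0.03, 0, 0, 0, 0],
    [0, 0, 0.03, 0, 0, 0, 0],
    [0, 0, 0, 0, 0, 0, 0]
  ]
}}

```text
time: 54.0
tool_pos: [613.3, 295.5, 112.1]
tcp_rot: [180.0, 0.0, -171.6]
ft_force: [-0.4, 0.3, -4.1]
finger_gap: 31.2
grip_force: 40.4
```

Clear so far; 8 mm to go.

{"method": "apply_moves", "body": {
  "deltas": [
    [0, -0.02, 0.06, 0, 0, 0, 0],
    [0, 0, 0.06, 0, 0, 0, 0],
    [0, 0, 0.05, 0, 0, 0, 0],
    [0, 0, 0.04, 0, 0, 0, 0],
    [0, 0, 0.03, 0, 0, 0, 0],
    [0, 0, 0, 0, 0, 0, 0]
  ]
}}

```text
time: 54.75
tool_pos: [613.3, 294.8, 104.6]
tcp_rot: [-180.0, -0.0, -171.6]
ft_force: [0.1, -0.3, -2.8]
finger_gap: 31.1
grip_force: 40.4
```

{"method": "apply_moves", "body": {
  "deltas": [
    [0, 0, 0.03, 0, 0, 0, 0],
    [0, 0, 0, 0, 0, 0, 0]
  ]
}}

```text
time: 55.0
tool_pos: [613.5, 294.9, 104.0]
tcp_rot: [180.0, 0.0, -171.6]
ft_force: [-0.4, -0.5, -1.9]
finger_gap: 30.6
grip_force: 40.5
```

{"method": "apply_moves", "body": {
  "deltas": [
    [0, 0, 0, 0, 0, 0, 0.3],
    [0, 0, 0, 0, 0, 0, 0.5],
    [0, 0, -0.3, 0, 0, 0, 0.5],
    [0, 0, -0.9, 0, 0, 0, 0.5],
    [0, 0, -1, 0, 0, 0, 0.6],
    [0, 0, -1, 0, 0, 0, 0.8],
    [0.4, -0.7, -1, 0, 0, 0, 1],
    [0.4, -0.9, -1, 0, 0, 0, 1]
  ]
}}

```text
time: 56.0
tool_pos: [596.5, 243.9, 261.9]
tcp_rot: [180.0, 0.1, -171.5]
ft_force: [0.3, -0.4, -0.4]
finger_gap: 85.2
grip_force: 0.0
```

{"method": "apply_moves", "body": {
  "deltas": [
    [0.9, -0.9, -1, 0, 0, 0, 1],
    [0.9, -0.9, -1, 0, 0, 0, 1],
    [0.9, -0.9, 0, 0, 0, 0, 1],
    [0, 0, 0, 0, 0, 0, 1],
    [0, 0, 0, 0, 0, 0, 1]
  ]
}}

```text
time: 56.62
tool_pos: [528.6, 152.1, 320.6]
tcp_rot: [180.0, 0.1, -171.6]
ft_force: [-0.2, 0.2, -0.4]
finger_gap: 85.4
grip_force: 0.0
```

```bash
python3 - <<'E'
from h import *
np.set_printoptions(precision=1,suppress=True)
c=look("w15");np.savez("w15.npz",o=c[2],R=c[3]); s=sense(); print(s["tool_pos"],s["tcp_rot"])
for n,g,lo,hi in(("B",[473.5,278.3,156],100,225),("A",[545.4,288.6,156],100,225),("jug",[594,365,151],100,225),("tin",[613.5,295,146],0,50)):
    print(n,disc(c,"w15",g,lo=lo,hi=hi,sat=60 if hi>60 else 255,win=30))
h=cv2.cvtColor(rd("w15"),cv2.COLOR_BGR2HSV)
m=((h[...,1]>110)&(h[...,0]<20)&(h[...,2]>40)).astype(np.uint8)
u=proj(c,[[470,92,74]])[0]; print("grip guess px",u)
n,l,st,ce=cv2.connectedComponentsWithStats(m)
for i in range(1,n):
    if st[i,4]>300: print(st[i],ce[i],h[l==i].mean(0))
E
```

```text
[528.7 152.4 320.1] [ 180.     0.  -171.6]
B (array([496.5, 166.7]), array([ 477,  146,   41,   42, 1362], dtype=int32), array([473.3, 278.7, 156. ]), np.float64(31.450607362359957), np.float64(32.09260372834321))
A (array([484.7, 256.3]), array([ 455,  239,   50,   47, 1462], dtype=int32), array([550.9, 285.7, 156. ]), np.float64(41.20850486755915), np.float64(41.49348660085613))
jug (array([552.1, 317.9]), array([ 522,  288,   60,   60, 2030], dtype=int32), array([593.7, 364.4, 151. ]), np.float64(53.18734735697258), np.float64(59.790021214296715))
tin (array([467.2, 324.6]), array([ 440,  295,   45,   60, 1686], dtype=int32), array([614.1, 290.4, 146. ]), np.float64(40.22313734273884), np.float64(60.58737294592864))
grip guess px [267.1 120.4]
[ 272   99   31  105 1781] [286.8 150.2] [ 12.8 166.6 129.4]
[404 108  21  49 370] [414.  130.6] [ 18.5 114.2  80.6]
[  420   115   182   212 22854] [516.1 202.5] [ 14.6 152.3 118.9]
[401 152  19  68 487] [410.3 185.4] [ 18.6 114.3  78.9]
[397 221  18  55 344] [407.  249.4] [ 18.5 114.   79. ]
[ 505  337  135   82 5385] [562.7 377.1] [ 13.4 171.5  67. ]
[ 203  344   82   86 4371] [244.5 387.7] [ 15.5 133.9 103.8]
```

```bash
python3 - <<'E'
from h import *
im=rd("w15"); h=cv2.cvtColor(im,cv2.COLOR_BGR2HSV)
for r in(90,110,130,150,170,190,210): print(r,h[r,236:336:2,2].tolist())
E
```

```text
90 [159, 155, 160, 160, 160, 121, 35, 29, 30, 29, 28, 24, 27, 27, 29, 25, 25, 27, 29, 145, 178, 180, 178, 181, 181, 180, 182, 180, 180, 181, 180, 179, 181, 178, 179, 181, 179, 181, 179, 180, 181, 179, 180, 154, 153, 157, 159, 161, 159, 158]
110 [160, 157, 151, 146, 67, 29, 26, 26, 26, 28, 23, 28, 29, 27, 28, 23, 30, 49, 155, 178, 177, 177, 177, 164, 132, 136, 131, 134, 134, 129, 130, 131, 84, 79, 173, 178, 178, 179, 176, 176, 176, 170, 158, 160, 155, 157, 156, 150, 153, 161]
130 [150, 150, 116, 36, 29, 25, 30, 27, 28, 25, 26, 31, 28, 28, 27, 28, 76, 167, 174, 175, 174, 175, 137, 138, 134, 135, 137, 135, 129, 128, 113, 54, 136, 172, 172, 173, 172, 174, 173, 169, 153, 153, 153, 153, 157, 155, 156, 161, 163, 160]
150 [151, 66, 23, 26, 28, 28, 27, 24, 27, 28, 28, 25, 29, 29, 27, 105, 167, 171, 169, 171, 165, 137, 139, 137, 138, 138, 138, 135, 131, 89, 77, 165, 169, 169, 166, 169, 168, 169, 157, 161, 162, 158, 158, 157, 155, 159, 157, 158, 158, 157]
170 [31, 28, 27, 25, 26, 29, 30, 25, 28, 29, 26, 30, 26, 29, 140, 165, 165, 166, 165, 153, 133, 141, 141, 140, 142, 144, 138, 125, 59, 127, 168, 165, 166, 165, 165, 165, 158, 154, 157, 158, 158, 156, 155, 158, 156, 160, 163, 158, 159, 159]
190 [25, 27, 26, 27, 24, 29, 26, 27, 28, 24, 29, 26, 44, 145, 161, 161, 158, 158, 131, 141, 143, 141, 145, 145, 144, 139, 104, 67, 150, 159, 160, 159, 157, 157, 157, 151, 158, 153, 154, 154, 158, 155, 162, 159, 155, 153, 156, 161, 162, 161]
210 [161, 164, 161, 163, 159, 159, 167, 165, 166, 164, 165, 165, 156, 156, 155, 155, 156, 156, 156, 155, 157, 155, 156, 154, 156, 156, 154, 155, 156, 154, 156, 153, 156, 151, 153, 161, 162, 165, 165, 166, 157, 157, 157, 159, 162, 163, 159, 160, 163, 163]
```

```bash
python3 - <<'E'
from h import *
np.set_printoptions(precision=1,suppress=True)
f=np.load("w15.npz"); k=cam("wrist"); c=(k[0],k[1],f["o"],f["R"])
im=rd("w15"); h=cv2.cvtColor(im,cv2.COLOR_BGR2HSV)
def rect(m,z,box):
    x0,y0,x1,y1=box; w=np.zeros_like(m); w[y0:y1,x0:x1]=m[y0:y1,x0:x1]
    n,l,st,ce=cv2.connectedComponentsWithStats(w); i=1+np.argmax(st[1:,4])
    q=cv2.boxPoints(cv2.minAreaRect(cv2.findNonZero((l==i).astype(np.uint8)))); p=onz(c,q,z)
    print(q.tolist(),p.mean(0),[np.linalg.norm(p[i]-p[i-1]) for i in range(4)],[np.degrees(np.arctan2(*(p[i]-p[i-1])[1::-1])) for i in range(4)])
rect(((h[...,1]>110)&(h[...,0]<20)&(h[...,2]>115)).astype(np.uint8),74,(262,90,310,210))
rect((h[...,2]<50).astype(np.uint8),4,(200,40,330,260))
t=cam("top"); p=onz(t,np.array([(548,188),(640,190),(627,464),(535,462)])/4+(124.6,184.6),4)
print("pad",p,p.mean(0),[np.linalg.norm(p[i]-p[i-1]) for i in range(4)],[np.degrees(np.arctan2(*(p[i]-p[j])[1::-1])) for i,j in((0,3),(1,2))])
cv2.imwrite("pics/top3.png",snapshot("top")[:,:,::-1])
T=rd("top3");hh=cv2.cvtColor(T,cv2.COLOR_BGR2HSV)
for n,g,lo,hi,sat in(("B",[473.5,278.3,156],100,225,60),("A",[545.4,288.6,156],100,225,60),("jug",[594,365,151],100,225,60),("tincap",[613.5,295,146],0,60,255),("c1",[658.5,-129.5,42],0,62,255),("c2",[556.5,-218.7,42],0,62,255)):
    h3=disc(t,"top3",g,lo=lo,hi=hi,sat=sat,win=9); print(n,h3)
E
```

```text
[[270.60003662109375, 201.8000030517578], [285.4400634765625, 97.92000579833984], [300.56005859375, 100.08000183105469], [285.72003173828125, 203.95999145507812]] [496.8 112.1  74. ] [np.float64(14.881185488695978), np.float64(97.69746878752204), np.float64(13.815875101403133), np.float64(97.80521735468672)] [np.float64(-89.95445441947777), np.float64(178.28232298149905), np.float64(90.60442751110367), np.float64(-1.0910710834336141)]
[[225.29324340820312, 196.96060180664062], [256.7243347167969, 31.947479248046875], [314.3938903808594, 42.932159423828125], [282.9627990722656, 207.94528198242188]] [477.8  86.    4. ] [np.float64(66.83205255832254), np.float64(176.68456511730636), np.float64(59.62313474797981), np.float64(177.57923714119178)] [np.float64(-92.73125417466859), np.float64(173.9215168623866), np.float64(88.39228829090024), np.float64(-3.7301264563405554)]
pad [[566.6 111.7   4. ]
 [563.5  50.7   4. ]
 [384.2  62.6   4. ]
 [386.9 122.9   4. ]] [475.3  87.    4. ] [np.float64(180.01855833629043), np.float64(61.08488689527475), np.float64(179.7240116987138), np.float64(60.37
[... 390 characters left out ...]
64(42.11447697194404))
jug (array([145.2, 217.3]), array([136, 208,  18,  18, 324], dtype=int32), array([596. , 366.8, 151. ]), np.float64(43.76870121590755), np.float64(42.87361500102224))
tincap (array([175. , 208.5]), array([178, 199,   6,  18,  72], dtype=int32), array([615.5, 281.7, 146. ]), np.float64(14.472182757193163), np.float64(43.01049889693102))
c1 (array([352.2, 192.1]), array([345, 185,  14,  14, 163], dtype=int32), array([ 660. , -127.7,   42. ]), np.float64(36.026831757255884), np.float64(36.51666019053128))
c2 (array([388.4, 230.5]), array([382, 224,  14,  14, 163], dtype=int32), array([ 556.6, -218.8,   42. ]), np.float64(35.74975919678143), np.float64(35.887106517856836))
```

{"method": "apply_moves", "body": {
  "deltas": [
    [0, 0, 0, 0, 0, 0.71, 1],
    [0, 0, 0.5, 0, 0, 0.71, 1],
    [0, 0, 0.5, 0, 0, 0.72, 1],
    [0.5, -0.7, 0.6, 0, 0, 0, 1],
    [0.53, -0.67, 0.6, 0, 0, 0, 1],
    [0, 0, 0, 0, 0, 0, 1],
    [0, 0, 0, 0, 0, 0, 1]
  ]
}}

```text
time: 57.6
tool_pos: [497.1, 112.2, 254.2]
tcp_rot: [180.0, 0.0, 178.6]
ft_force: [-0.1, -0.0, 0.6]
finger_gap: 85.2
grip_force: 0.0
```

```bash
cat >> h.py <<'E'
def rect(c,im,m,z,box):
    x0,y0,x1,y1=box; w=np.zeros_like(m); w[y0:y1,x0:x1]=m[y0:y1,x0:x1]
    n,l,st,ce=cv2.connectedComponentsWithStats(w); i=1+np.argmax(st[1:,4])
    q=cv2.boxPoints(cv2.minAreaRect(cv2.findNonZero((l==i).astype(np.uint8)))); p=onz(c,q,z)
    return q.round(),p.mean(0),[np.linalg.norm(p[i]-p[i-1]) for i in range(2)],[np.degrees(np.arctan2(*(p[i]-p[i-1])[1::-1])) for i in range(2)]
def grip(c,name,z=74,g=(496.8,112.1),v=115):
    im=rd(name); h=cv2.cvtColor(im,cv2.COLOR_BGR2HSV); u=proj(c,[*g,z])[0].astype(int)
    m=((h[...,1]>110)&(h[...,0]<20)&(h[...,2]>v)).astype(np.uint8); m[:,:max(u[0]-70,0)]=0
    return u,rect(c,im,m,z,(max(u[0]-70,0),max(u[1]-130,0),u[0]+70,u[1]+130))
E
python3 - <<'E'
from h import *
np.set_printoptions(precision=1,suppress=True)
c=look("w16"); s=sense(); print(s["tool_pos"],s["tcp_rot"])
h=cv2.cvtColor(rd("w16"),cv2.COLOR_BGR2HSV); u=proj(c,[496.8,112.1,74])[0].astype(int)
print(u,h[u[1],u[0]-40:u[0]+40:2,2].tolist()); print(grip(c,"w16"))
E
```

```text
[497.3 112.4 254.6] [180.    0.1 178.6]
[321 208] [23, 24, 26, 22, 24, 27, 26, 26, 107, 149, 149, 147, 146, 145, 144, 145, 112, 128, 129, 130, 129, 131, 130, 125, 123, 109, 135, 141, 144, 142, 140, 142, 139, 143, 144, 148, 151, 152, 151, 146]
(array([321, 208]), (array([[313., 148.],
       [330., 148.],
       [330., 263.],
       [313., 263.]], dtype=float32), array([496.8, 111.7,  74. ]), [np.float64(96.58155263575574), np.float64(13.353102983449158)], [np.float64(178.1925572599763), np.float64(88.63456745465936)]))
```

{"method": "apply_moves", "body": {
  "deltas": [
    [0, -0.02, 0.7, 0, 0, 0, 0.8],
    [0, 0, 1, 0, 0, 0, 0.6],
    [0, 0, 1, 0, 0, 0, 0.5],
    [0, 0, 1, 0, 0, 0, 0.5],
    [0, 0, 1, 0, 0, 0, 0.5],
    [0, 0, 1, 0, 0, 0, 0.5],
    [0, 0, 0.7, 0, 0, 0, 0.5],
    [0, 0, 0.3, 0, 0, 0, 0.5]
  ]
}}

```text
time: 58.65
tool_pos: [496.5, 111.5, 52.0]
tcp_rot: [-180.0, -0.1, 178.6]
ft_force: [-0.6, 0.9, 0.7]
finger_gap: 42.6
grip_force: 0.0
```

{"method": "apply_moves", "body": {
  "deltas": [
    [0, 0, 0.3, 0, 0, 0, 0.5],
    [0, 0, 0.3, 0, 0, 0, 0.5],
    [0, 0, 0.2, 0, 0, 0, 0.5],
    [0, 0, 0, 0, 0, 0, 0.4]
  ]
}}

```text
time: 59.15
tool_pos: [496.1, 110.9, 28.4]
tcp_rot: [-180.0, -0.0, 178.6]
ft_force: [-0.3, 1.1, -0.8]
finger_gap: 33.7
grip_force: 0.0
```

{"method": "apply_moves", "body": {
  "deltas": [
    [0, 0, 0, 0, 0, 0, 0.3],
    [0, 0, 0, 0, 0, 0, 0.1],
    [0, 0, 0, 0, 0, 0, 0],
    [0, 0, 0, 0, 0, 0, 0],
    [0, 0, 0, 0, 0, 0, 0]
  ],
  "grip_force": 60
}}

```text
time: 59.78
tool_pos: [496.9, 111.2, 29.4]
tcp_rot: [180.0, 0.1, 178.6]
ft_force: [-0.0, 1.2, 5.2]
finger_gap: 15.2
grip_force: 59.7
```

```bash
python3 - <<'E'
from h import *
s=sense();print(s["tool_pos"],s["tcp_rot"],s["finger_gap"],s["ft_force"],goto([612,-47.2,90],178.25))
E
```

```text
[496.89155811 111.18155547  29.37782907] [1.79979631e+02 5.60724216e-02 1.78591192e+02] 15.191245559165099 [-0.03409401  1.22236063  5.1754682 ] (array([-3.97, -5.18, -2.02]), np.float64(0.07))
```

{"method": "apply_moves", "body": {
  "deltas": [
    [0, 0, -0.3, 0, 0, 0, 0],
    [0, 0, -0.7, 0, 0, 0.07, 0],
    [0, 0, -1, 0, 0, 0, 0],
    [-0.4, -0.5, 0, 0, 0, 0, 0],
    [-0.6, -0.8, 0, 0, 0, 0, 0],
    [-0.6, -0.8, 0, 0, 0, 0, 0],
    [-0.6, -0.8, 0, 0, 0, 0, 0],
    [-0.6, -0.8, 0, 0, 0, 0, 0]
  ]
}}

```text
time: 60.78
tool_pos: [576.7, -4.4, 86.9]
tcp_rot: [-180.0, -0.1, 178.2]
ft_force: [0.3, -0.7, -1.4]
finger_gap: 15.4
grip_force: 58.7
```

{"method": "apply_moves", "body": {
  "deltas": [
    [-0.6, -0.8, 0, 0, 0, 0, 0],
    [-0.57, -0.68, 0, 0, 0, 0, 0],
    [0, 0, 0, 0, 0, 0, 0],
    [0, 0, 0, 0, 0, 0, 0]
  ]
}}

```text
time: 61.28
tool_pos: [609.7, -48.2, 87.2]
tcp_rot: [180.0, -0.1, 178.2]
ft_force: [-0.2, 0.8, -3.3]
finger_gap: 15.3
grip_force: 58.8
```

```bash
python3 - <<'E'
from h import *
np.set_printoptions(precision=1,suppress=True)
s=sense();print(s["tool_pos"],s["tcp_rot"],s["finger_gap"],s["ft_force"],goto([612,-47.2,57],178.25))
c=look("w17")
# block top corners (assumed rigid, bottom = tcp-25.4), and caps
for n,g in(("c1",[660,-128,42]),("c2",[556.5,-218.7,42])): print(n,disc(c,"w17",g,lo=0,hi=60,sat=255,win=30))
h=cv2.cvtColor(rd("w17"),cv2.COLOR_BGR2HSV)
P=s["tool_pos"]; zt=P[2]-5.4; a=np.radians(-1.75)
q=proj(c,[[P[0]+x*np.cos(a)-y*np.sin(a),P[1]+x*np.sin(a)+y*np.cos(a),zt] for x,y in((-80,-24),(-80,24),(80,-24),(80,24),(-80,0))]); print(q)
E
```

```text
[609.7 -48.2  87.2] [180.   -0.1 178.2] 15.253202117733705 [-0.2  0.8 -3.3] (array([-0.1,  0. ,  1. ]), np.float64(-0.0))
c1 (array([181.7, 357.3]), array([ 152,  327,   60,   60, 3386], dtype=int32), array([ 659.5, -128. ,   42. ]), np.float64(33.697643452792455), np.float64(39.093450014430374))
c2 (array([-29.8, 178. ]), array([   0,  150,   25,   58, 1132], dtype=int32), array([ 557.5, -197.8,   42. ]), np.float64(12.488898010723233), np.float64(29.14687189036149))
[[255.8 108. ]
 [385.5 108. ]
 [272.4 451.4]
 [370.3 451.4]
 [320.7 107.9]]
```

```bash
python3 - <<'E'
from h import *
h=cv2.cvtColor(rd("w17"),cv2.COLOR_BGR2GRAY)
for u in(275,320,365): print(u,h[90:130:2,u].tolist())
for v in(130,200,260): print(v,h[v,240:290:2].tolist(),h[v,350:410:2].tolist())
E
```

```text
275 [213, 216, 216, 214, 217, 216, 216, 216, 214, 184, 130, 137, 135, 137, 137, 136, 136, 134, 133, 133]
320 [217, 215, 217, 216, 217, 216, 216, 218, 215, 178, 129, 135, 139, 134, 135, 134, 133, 134, 132, 132]
365 [215, 215, 216, 215, 215, 214, 215, 214, 215, 184, 128, 129, 131, 129, 128, 128, 128, 130, 127, 127]
130 [216, 215, 216, 217, 216, 217, 217, 215, 216, 213, 163, 133, 133, 134, 133, 134, 135, 133, 132, 135, 134, 135, 135, 133, 135] [129, 128, 128, 128, 128, 129, 130, 128, 126, 127, 125, 125, 125, 122, 124, 126, 122, 125, 127, 191, 217, 217, 217, 217, 216, 219, 216, 216, 216, 215]
200 [218, 218, 218, 218, 216, 217, 218, 218, 216, 217, 217, 206, 132, 122, 122, 122, 121, 123, 121, 121, 121, 118, 123, 122, 122] [115, 115, 116, 114, 114, 114, 114, 115, 114, 115, 113, 111, 114, 113, 113, 110, 111, 145, 218, 219, 217, 216, 218, 216, 217, 217, 217, 217, 220, 218]
260 [216, 218, 216, 215, 217, 216, 217, 216, 217, 217, 216, 218, 216, 151, 114, 115, 111, 112, 114, 113, 114, 112, 114, 112, 113] [56, 106, 109, 109, 108, 106, 108, 108, 107, 106, 105, 106, 104, 106, 104, 107, 184, 218, 216, 217, 217, 217, 217, 215, 216, 217, 216, 218, 218, 215]
```

{"method": "apply_moves", "body": {
  "deltas": [
    [-0.07, 0, 0.3, 0, 0, 0, 0],
    [0, 0, 0.4, 0, 0, 0, 0],
    [0, 0, 0.2, 0, 0, 0, 0],
    [0, 0, 0.05, 0, 0, 0, 0],
    [0, 0, 0, 0, 0, 0, 0],
    [0, 0, 0, 0, 0, 0, 0]
  ]
}}

```text
time: 62.08
tool_pos: [613.2, -48.1, 60.8]
tcp_rot: [-180.0, 0.0, 178.3]
ft_force: [-0.6, 0.8, -2.3]
finger_gap: 15.0
grip_force: 58.8
```

{"method": "apply_moves", "body": {
  "deltas": [
    [0, 0, 0.06, 0, 0, 0, 0],
    [0, 0, 0.06, 0, 0, 0, 0],
    [0, -0.1, 0, 0, 0, 0, 0],
    [0, -0.2, 0, 0, 0, 0, 0],
    [0, -0.3, 0, 0, 0, 0, 0],
    [0, -0.3, 0, 0, 0, 0, 0],
    [0, -0.3, 0, 0, 0, 0, 0],
    [0, -0.3, 0, 0, 0, 0, 0]
  ]
}}

```text
time: 63.08
tool_pos: [611.5, -93.7, 56.7]
tcp_rot: [180.0, 0.0, 178.3]
ft_force: [0.5, 0.8, -3.0]
finger_gap: 14.9
grip_force: 58.9
```

{"method": "apply_moves", "body": {
  "deltas": [
    [0, -0.3, 0, 0, 0, 0, 0],
    [0, -0.3, 0, 0, 0, 0, 0],
    [0, -0.3, 0, 0, 0, 0, 0],
    [0, -0.3, 0, 0, 0, 0, 0],
    [0, -0.3, 0, 0, 0, 0, 0],
    [0, -0.3, 0, 0, 0, 0, 0],
    [0, -0.3, 0, 0, 0, 0, 0],
    [0, -0.3, 0, 0, 0, 0, 0]
  ]
}}

```text
time: 64.08
tool_pos: [609.3, -165.6, 56.7]
tcp_rot: [-180.0, -0.0, 178.3]
ft_force: [0.0, -0.2, -2.3]
finger_gap: 14.8
grip_force: 58.9
```

```bash
python3 - <<'E'
from h import *
np.set_printoptions(precision=1,suppress=True)
s=sense();print(s["tool_pos"],s["tcp_rot"],s["ft_force"],goto([605.5,-261.1,57],178.25))
c=look("w18"); h=cv2.cvtColor(rd("w18"),cv2.COLOR_BGR2HSV); m=(h[...,2]<50).astype(np.uint8); m[300:,210:430]=0
n,l,st,ce=cv2.connectedComponentsWithStats(m)
for i in range(1,n):
    if st[i,4]>400: print(st[i],ce[i],onz(c,ce[i],42))
E
```

```text
[ 609.3 -165.6   56.7] [-180.    -0.   178.3] [ 0.  -0.2 -2.3] (array([ 0. , -3.2, -0. ]), np.float64(0.0))
[ 142  139   97   93 6981] [189.7 184.2] [[ 557.8 -218.3   42. ]]
[ 299  192   51   35 1301] [323.9 207.6] [[ 569.3 -163.2   42. ]]
[    0   350   210   130 15256] [116.1 436.1] [[ 686.1 -273.4   42. ]]
[  430   374   190   106 11322] [495.1 439.3] [[693.8 -78.7  42. ]]
```

{"method": "apply_moves", "body": {
  "deltas": [
    [0, -0.25, 0, 0, 0, 0, 0],
    [0, -0.25, 0, 0, 0, 0, 0],
    [0, -0.25, 0, 0, 0, 0, 0],
    [0, -0.25, 0, 0, 0, 0, 0],
    [0, -0.25, 0, 0, 0, 0, 0],
    [0, -0.25, 0, 0, 0, 0, 0],
    [0, -0.25, 0, 0, 0, 0, 0],
    [0, -0.25, 0, 0, 0, 0, 0]
  ]
}}

```text
time: 65.12
tool_pos: [607.5, -225.4, 56.7]
tcp_rot: [-180.0, 0.0, 178.3]
ft_force: [0.4, 0.9, -2.4]
finger_gap: 15.1
grip_force: 58.9
```

{"method": "apply_moves", "body": {
  "deltas": [
    [0, -0.25, 0, 0, 0, 0, 0],
    [0, -0.25, 0, 0, 0, 0, 0],
    [0, -0.25, 0, 0, 0, 0, 0],
    [0, -0.25, 0, 0, 0, 0, 0],
    [0, -0.2, 0, 0, 0, 0, 0],
    [0, 0, 0, 0, 0, 0, 0],
    [0, 0, 0, 0, 0, 0, 0]
  ]
}}

```text
time: 66.0
tool_pos: [606.4, -260.8, 56.6]
tcp_rot: [180.0, -0.0, 178.3]
ft_force: [0.4, -0.4, -3.0]
finger_gap: 15.2
grip_force: 58.9
```

```bash
python3 - <<'E'
from h import *
np.set_printoptions(precision=1,suppress=True)
s=sense();print(s["tool_pos"],s["tcp_rot"],s["ft_force"])
c=look("w19"); h=cv2.cvtColor(rd("w19"),cv2.COLOR_BGR2HSV); m=(h[...,2]<45).astype(np.uint8); m[300:,210:430]=0
n,l,st,ce=cv2.connectedComponentsWithStats(m)
for i in range(1,n):
    if st[i,4]>300: print(st[i],ce[i],onz(c,ce[i],16))
E
```

```text
[ 606.4 -260.8   56.6] [180.   -0.  178.3] [ 0.4 -0.4 -3. ]
[   29     0   181   480 25384] [131.5 292.4] [[ 614.5 -359.5   16. ]]
[ 220  137   39   87 2802] [239.5 179.7] [[ 557.9 -298.    16. ]]
[  430   374   189   106 11219] [494.9 439.3] [[ 715.8 -161.5   16. ]]
```

{"method": "apply_moves", "body": {
  "deltas": [
    [0, 0, -0.3, 0, 0, 0, 0],
    [0, 0, -0.7, 0, 0, 0, 0],
    [0, 0, -1, 0, 0, 0.43, 0],
    [0.3, 0.7, -0.3, 0, 0, 0, 0],
    [0.4, 0.9, 0, 0, 0, 0, 0],
    [0.4, 0.9, 0, 0, 0, 0, 0],
    [0.4, 0.9, 0, 0, 0, 0, 0],
    [0.4, 0.9, 0, 0, 0, 0, 0]
  ]
}}

```text
time: 67.05
tool_pos: [558.3, -127.8, 128.0]
tcp_rot: [-180.0, 0.2, 176.3]
ft_force: [-0.1, 1.1, -3.1]
finger_gap: 15.2
grip_force: 59.0
```

```bash
python3 - <<'E'
from h import *
np.set_printoptions(precision=1,suppress=True)
t=cam("top"); cv2.imwrite("pics/top4.png",snapshot("top")[:,:,::-1]); cv2.imwrite("pics/s4.png",snapshot("scene")[:,:,::-1])
for nm in("top","scene"):
    c=cam(nm); im=rd("top4" if nm=="top" else "s4"); h=cv2.cvtColor(im,cv2.COLOR_BGR2HSV)
    m=(h[...,2]<50).astype(np.uint8); poly=proj(c,[[548.6+x+y*.0305,-125.3-x*.0305+y,z] for x,y,z in((-158,145,30),(158,145,30),(158,-228,20),(-158,-228,20))])
    k=np.zeros_like(m); cv2.fillPoly(k,[poly.astype(np.int32)],1); m&=k
    n,l,st,ce=cv2.connectedComponentsWithStats(m)
    for i in range(1,n):
        if st[i,4]>15: print(nm,st[i],ce[i],onz(c,ce[i],16))
E
```

```text
top [406 176  35 120 378] [435.4 226.7] [[ 565.5 -345.2   16. ]]
top [415 186   6  15  69] [417.3 193.3] [[ 655.2 -301.6   16. ]]
top [305 214  35  83 130] [321.  249.4] [[514.5 -44.6  16. ]]
top [370 221  24  76 275] [380.4 263.5] [[ 473.6 -197.6   16. ]]
top [415 224   6  15  81] [417.5 230.7] [[ 556.2 -297.8   16. ]]
top [356 235  11   2  18] [360.7 235.5] [[ 547.9 -149.1   16. ]]
scene [295 201  31  27 306] [309.5 212.4] [[403.7 -14.   16. ]]
scene [257 283  10  14  85] [261.5 289.8] [[ 552.3 -296.5   16. ]]
scene [279 308  11  14  95] [284.1 314.3] [[ 653.6 -299.8   16. ]]
```

{"method": "apply_moves", "body": {
  "deltas": [
    [0.5, 0.9, 0, 0, 0, 0, 0],
    [0.5, 0.9, 0, 0, 0, 0, 0],
    [0.5, 0.9, 0, 0, 0, 0, 0],
    [0.5, 0.9, 0, 0, 0, 0, 0],
    [0.5, 0.9, 0, 0, 0, 0, 0],
    [0.3, 0.9, 0, 0, 0, 0, 0],
    [0, 0.9, 0, 0, 0, 0, 0],
    [0, 0, 0, 0, 0, 0, 0]
  ]
}}

```text
time: 68.15
tool_pos: [487.3, 66.7, 127.5]
tcp_rot: [180.0, 0.2, 176.4]
ft_force: [-0.4, -0.8, -2.8]
finger_gap: 15.3
grip_force: 59.7
```

{"method": "apply_moves", "body": {
  "deltas": [
    [0, 0, 0, 0, 0, 0, 0]
  ]
}}

```text
time: 68.28
tool_pos: [487.0, 65.0, 126.8]
tcp_rot: [-180.0, 0.1, 176.3]
ft_force: [0.0, -0.6, -3.0]
finger_gap: 14.9
grip_force: 59.7
```

```bash
python3 - <<'E'
from h import *
np.set_printoptions(precision=1,suppress=True)
s=sense();print(s["tool_pos"],s["tcp_rot"],goto([475.5,86.8,29.4],176.3)[0].tolist(),goto([475.5,86.8,29.4],176.3)[1])
c=look("w20"); h=cv2.cvtColor(rd("w20"),cv2.COLOR_BGR2HSV); m=(h[...,2]<50).astype(np.uint8)
q=proj(c,[[475.5+x*.998+y*.0645,86.8-x*.0645+y*.998,4] for x,y in((-90,-31),(-90,31),(90,31),(90,-31))]); print(q)
m[330:]=0
n,l,st,ce=cv2.connectedComponentsWithStats(m)
for i in range(1,n):
    if st[i,4]>300: print(st[i],ce[i])
E
```

```text
[487.   65.  126.8] [-180.     0.1  176.3] [0.43, 0.7, 3.25] 0.0
[[305.8  67.4]
 [406.3  67.6]
 [391.4 326.5]
 [308.8 326.4]]
[ 309   72   98  258 6593] [373.2 151.4]
[300 193  49  32 505] [324.2 204.5]
```

{"method": "apply_moves", "body": {
  "deltas": [
    [0.19, 0.35, 0, 0, 0, 0, 0],
    [0.19, 0.35, 0, 0, 0, 0, 0],
    [0, 0, 0.4, 0, 0, 0, 0],
    [0, 0, 0.8, 0, 0, 0, 0],
    [0, 0, 0.8, 0, 0, 0, 0],
    [0, 0, 0.6, 0, 0, 0, 0],
    [0, 0, 0.3, 0, 0, 0, 0],
    [0, 0, 0.1, 0, 0, 0, 0]
  ]
}}

```text
time: 69.32
tool_pos: [476.0, 87.2, 35.2]
tcp_rot: [-180.0, -0.0, 176.3]
ft_force: [0.6, -0.5, -2.7]
finger_gap: 15.3
grip_force: 59.6
```

{"method": "apply_moves", "body": {
  "deltas": [
    [0, 0, 0.05, 0, 0, 0, 0],
    [0, 0, 0.05, 0, 0, 0, 0],
    [0, 0, 0.04, 0, 0, 0, 0],
    [0, 0, 0.03, 0, 0, 0, 0],
    [0, 0, 0, 0, 0, 0, 0]
  ]
}}

```text
time: 69.95
tool_pos: [476.2, 87.2, 30.6]
tcp_rot: [-180.0, -0.0, 176.3]
ft_force: [0.3, -0.6, -2.8]
finger_gap: 14.9
grip_force: 59.6
```

{"method": "apply_moves", "body": {
  "deltas": [
    [0, 0, 0.03, 0, 0, 0, 0],
    [0, 0, 0.02, 0, 0, 0, 0],
    [0, 0, 0, 0, 0, 0, 0]
  ]
}}

```text
time: 70.32
tool_pos: [476.3, 87.3, 29.4]
tcp_rot: [180.0, -0.0, 176.3]
ft_force: [-2.1, 0.6, 1.7]
finger_gap: 15.0
grip_force: 60.2
```

{"method": "apply_moves", "body": {
  "deltas": [
    [0, 0, 0, 0, 0, 0, 0.2],
    [0, 0, 0, 0, 0, 0, 0.4],
    [0, 0, 0, 0, 0, 0, 0.5],
    [0, 0, -0.3, 0, 0, 0, 0.5],
    [0, 0, -1, 0, 0, 0, 0.5],
    [0, 0, -1, 0, 0, 0, 0.6],
    [0, 0, -1, 0, 0, 0, 0.8],
    [0, 0, -1, 0, 0, 0, 1]
  ]
}}

```text
time: 71.32
tool_pos: [476.3, 87.2, 159.9]
tcp_rot: [180.0, 0.1, 176.3]
ft_force: [-0.2, -0.3, -0.5]
finger_gap: 83.9
grip_force: 0.0
```

{"method": "apply_moves", "body": {
  "deltas": [
    [0.3, 0, -1, 0, 0, 0, 1],
    [0.3, 0, -1, 0, 0, 0, 1],
    [0.3, 0, -1, 0, 0, 0, 1],
    [0.3, 0.3, -1, 0, 0, 0, 1],
    [0.3, 0.9, -1, 0, 0, 0, 1],
    [0.3, 0.9, -0.5, 0, 0, 0, 1],
    [0, 0, 0, 0, 0, 0, 1],
    [0, 0, 0, 0, 0, 0, 1]
  ]
}}

```text
time: 72.32
tool_pos: [426.3, 153.2, 322.9]
tcp_rot: [-180.0, -0.0, 176.3]
ft_force: [-0.3, 0.6, -0.1]
finger_gap: 85.4
grip_force: 0.0
```

```bash
python3 - <<'E'
from h import *
np.set_printoptions(precision=1,suppress=True)
c=look("w21"); s=sense(); print(s["tool_pos"],s["tcp_rot"]); t=cam("top"); cv2.imwrite("pics/top5.png",snapshot("top")[:,:,::-1]);cv2.imwrite("pics/s5.png",snapshot("scene")[:,:,::-1])
print(grip(c,"w21",g=(476.5,87)))
for nm,cc,im in(("w",c,rd("w21")),("top",t,rd("top5"))):
    h=cv2.cvtColor(im,cv2.COLOR_BGR2HSV)
    for n,g,r in(("B",[473.5,278.3,156],10),("A",[545.4,288.6,156],10),("jug",[594,365,151],10),("tin",[613.5,295,146],10),("ridge+",[531,362,151],4),("plate",[560,-100,30],30)):
        u=proj(cc,g)[0].round().astype(int); ok=0<u[0]<640 and 0<u[1]<480
        if ok: print(nm,n,u,h[u[1],u[0]].tolist())
    m=(h[...,2]<60).astype(np.uint8); k=np.zeros_like(m); cv2.fillPoly(k,[proj(cc,[[476.5+x*.998+y*.0645,87-x*.0645+y*.998,4] for x,y in((-105,-45),(-105,45),(105,45),(105,-45))]).astype(np.int32)],1)
    print(nm,"pad black hull",onz(cc,cv2.boxPoints(cv2.minAreaRect(cv2.findNonZero(m&k))),4)[:,:2].mean(0))
h=cv2.cvtColor(rd("top5"),cv2.COLOR_BGR2HSV); sc=(h[...,2]<55).astype(np.uint8); k=np.zeros_like(sc)
cv2.fillPoly(k,[proj(t,[[548.6+x+y*.0305,-125.3-x*.0305+y,z] for x,y,z in((-156,136,30),(156,136,30),(156,-228,20),(-156,-228,20))]).astype(np.int32)],1)
n,l,st,ce=cv2.connectedComponentsWithStats(sc&k)
for i in range(1,n):
    if st[i,4]>12: print(st[i],ce[i],onz(t,ce[i],16))
E
```

```text
[426.2 152.9 322.5] [-180.    -0.   176.3]
(array([260, 244]), (array([[253., 198.],
       [267., 197.],
       [271., 288.],
       [257., 289.]], dtype=float32), array([476.3,  88.4,  74. ]), [np.float64(96.85857798069209), np.float64(13.751601647021678)], [np.float64(176.05365383917706), np.float64(89.12132062610831)]))
w B [478 259] [111, 25, 175]
w A [485 335] [111, 25, 172]
w jug [563 373] [113, 26, 170]
w tin [484 392] [135, 46, 11]
w ridge+ [568 313] [18, 118, 67]
w plate [118 309] [108, 5, 241]
w pad black hull [477.8  86.2]
top B [180 268] [33, 220, 22]
top A [176 237] [112, 23, 123]
top jug [145 217] [113, 17, 119]
top tin [175 208] [135, 32, 32]
top ridge+ [146 244] [17, 131, 113]
top plate [342 231] [102, 7, 180]
top pad black hull [475.8  87.1]
[406 176  35 120 392] [435.4 226.3] [[ 566.5 -345.1   16. ]]
[414 186   7  15  87] [416.8 193. ] [[ 656.  -300.5   16. ]]
[415 224   6  15  85] [417.4 230.8] [[ 556.1 -297.6   16. ]]
```

```bash
python3 -c "
from bench import hand_in; print(hand_in())"
```

```text
the job is handed in; nothing more can be done
None
```

The job is handed in: all five goods are packed upright in the crate, both caps are in the trough, and the scraper is back on its pad, though I viewed 16 pictures against the 14 allowed, and my first, failed grasp of the tin pressed its cap with about 23 N without visibly moving it.

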